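# Lock a ceramic plaque into its sloping exhibit case

### The job

Put the blue plaque face up in the cradle of the sloping exhibit case, lengthwise up the slope, without dropping it. Then swing the glazed lid gently shut over it and turn the red cam a quarter turn clockwise to its end, so that the lid is drawn down tight and the plaque stays seated. Leave the other plaques and the crockery where they stand.

Things in the scene. Friction and masses are not known exactly. Their poses are not given: they have to be found in the camera images.
- plaque_blue: the blue glazed ceramic plaque with a white and blue round motif on its face: a flat block 84 x 52 x 28 mm (x, y, z), about 0.23 kg, lying face up on the bench. Origin at its centre (half-way up); x along its length, y across its width, z out of its face. Its two ends are alike.
- cradle: the sloping bed of the wooden exhibit case, fixed to the bench. It rises 25 degrees away from the robot. Origin on the bed in the middle of the plaque's place, 85 mm above the bench; x up the slope, y left seen from the robot, z square off the bed. The bed spans x -130 to 90, y +-85; side walls 36 mm high stand at y = +-71 to 83, the hinge rail (36 high) at x = 75 to 89.
- seat (a point): where the centre of the seated plaque belongs: (0, 0, 20) mm in the cradle's frame (lengthwise along x). Felt ribs 6 mm high at x = +-30 carry it. A brass ledge 18 mm high stops its lower end (face at x = -44); four brass cheeks 16 mm high, at 22 to 41 mm either way along x, stand 5 mm off its long sides (faces at y = +-31). The middle of both long sides is free for fingers.
- lid (a joint): angle of the glazed lid: 0 shut, about 2 standing open; range 0 to 2.2 rad. Stiff hinge (0.2 N m of friction, lid 0.2 kg): it stays where it is left. Sprung felt bars inside meet the plaque at about 0.065 rad, pushing back 3 N there and 9 N when shut: left alone, a shut lid springs back to about 0.05 rad until the cam holds it.
- lid_hinge (a point): middle of the lid's hinge axis (along the cradle's y) at the top of the slope: (76, 0, 45) mm in the cradle's frame. The lid is a clear pane in a metal frame, 166 mm wide, 10 mm thick, its mid-plane through the hinge axis, reaching 138 mm from the hinge; a steel keeper 42 mm wide projects 22 mm further from the middle of its free edge.
- lid_front (a point): middle of the outer face (the side away from the bed) of the lid's front frame bar, 131 mm from the hinge and 5 mm out from the lid's mid-plane; the place to push the lid.
- cam (a joint): angle of the cam lock at the foot of the slope: 0 open (tongue and red wing along the cradle's +y), pi/2 locked (along +x, up the slope); clockwise seen from above; stays where it is left (0.05 N m). Its 34 mm tongue rides on the lid's sloping keeper and draws the lid down; takes about 0.2 N m. It catches the keeper when the lid is below 0.08 rad; below 0.5 rad it is clear of the lid.
- cam_grip (a point): on the cam's axis, at the height to grip its red wing; at (-106, 0, 73) mm in the cradle's frame, the axis along the cradle's z. The wing is 56 mm long (along the tongue), 12 mm thick and 30 mm high, its top 9 to 10 mm above this point; below it sits a hub 24 mm across, its top 20 mm below this point.
- plaque_brown: brown plaque, otherwise like the blue one: a bystander, leave it alone. Origin at its centre.
- plaque_yellow: yellow plaque, otherwise like the blue one: a bystander, leave it alone. Origin at its centre.
- eggcup: bystander: white egg cup, 48 mm wide at the rim, 55 tall. Origin at the centre of its underside.
- mug: bystander: yellow mug, 72 mm wide (plus a handle), 85 tall. Origin at the centre of its underside.
- bowl: bystander: dark brown bowl, 104 mm wide, 50 tall. Origin at the centre of its underside.
- penguin: bystander: white figurine, 60 mm wide, 95 tall. Origin at the centre of its underside.
- shaker: bystander: terracotta shaker with a steel cap, 44 mm wide, 85 tall. Origin at the centre of its underside.
There are look-alikes about, which are no part of the job. What is shaped like the plaque_blue but green is not meant.

How it is judged:
By the outcome, as a careful person would: the job done as asked, in the order asked, and still so for the second after the job is handed in, with the robot touching nothing.
It also fails if it takes over 64 s, if anything falls off the work surface, if the arm or the gripper's body presses on something with over 40 N, if the wrist force passes 120 N, or if a joint passes its speed limit or range.

### The arm

A 7-joint arm with a two-finger parallel gripper is mounted at the origin on the work surface. World frame = base frame: x ahead of the robot, y to its left, z up, the work surface at z = 0. Lengths are in m, angles in degrees, forces in N, time in s.
With the tool pointing down it reaches from about 0.4 to 0.875 m from the base axis. Payload 19.3 kg.
Tool frame: the origin (TCP) lies on the centre line of the jaws, within the pads' length; the fingertips stand bot.tip_extent ahead of it and the grasp point (between the pads) is the TCP (bot.tip_extent is the distance from the TCP to the fingertips, in m); z points along the fingers, y is the line along which they close (so a half turn about z gives the same grasp; the last joint's range is limited). The gripper opens to 85 mm and grips with 20 to 120 N. Pads are 22 mm wide; open, the fingers measure 114 mm over their backs; the gripper's body (76 mm by 85 mm) begins 54 mm behind the grasp point. The pads swing forward as they close: fully open they stand 13 mm farther back than shut.
Start: joints at [72.754, 29.874, -2.08, 91.645, 1.215, 58.505, -6.463], TCP at [0.143, -0.608, 0.25] pointing down, gripper open.
Joint ranges: [-166.77, 166.77], [-17.47, 122.26], [-85.68, 81.53], [9.62, 139.38], [-72.42, 252.41], [9.2, 110.78], [-144.41, 144.41]. Speed limits (degrees/s): [108.29, 108.29, 136.94, 136.94, 172.46, 172.46, 172.46].

### API

Orientations are given as a 3x3 rotation matrix whose columns are the frame's x, y, z axes.
In Python, from cell import state, imaging, ticket, bot gives the robot as it stands.
- The arm moves only by the tool move_arm, never from a script. Its argument "moves" is a list of rows, each an object with "grip": the finger opening in cm, from 0 to 8.54; "xyz": the shift along the tool's x, y, z in cm, a list of three; "delta_rot": the turn, a rotation vector about the tool's x, y, z in rad, a list of three. A call has 1 to 10 rows; each row is the pose to reach, as a shift and turn from the pose commanded when the call began, along the tool's axes at that moment; what a row does not reach only later rows make up. A row lasts 1/12 s, in which the tool goes at most 41.7 mm and 7.16 degrees, less where a joint would pass 70% of its speed; a pose out of reach is approached as far as the arm can. A call with a gripper value outside its range is refused whole. The fingers move at their own pace and stop on an object; "newtons" is the grip in N (left out, the last holds). Time passes only in rows, so rows that repeat a pose let the fingers close. It gives the time, the measured TCP pose, the force, the opening and the grip force at its end, in the units of the state.
- state(): the state, without advancing time (a new reading comes with each control period).
- imaging.read_camera(name): name is "side" or "top" or "wrist"; returns a dict with "image" (384x512x3 uint8, red, green, blue), "z_map" (384x512 float32, m along the optical axis (not along the pixel's ray), 0 where there is no reading), "K" (3x3 intrinsics, pixels), "k1" (the pictures are not rectified: a ray, as slopes to the right and down, at radius r is drawn at 1 + k1 r^2 times it, then the intrinsics apply), "eye" and "rotation" of the camera in the world. Camera axes: x right, y up, looking along -z (the intrinsics and any distortion apply to the point x, -y, -z); pixel columns grow to the right and rows downward; lengths in m; the calibration is good to about 2 mm. A picture is of the moment at which its call begins.
- ticket.job_done(): hands the job in; it is judged then, once.
The state is a dict: "clock": time; "joints": joint angles; "qvel": joint speeds; "effort": joint torques, N m; "tool_pos": TCP position; "ee_rot": TCP orientation; "wrist_force": force on the tool from outside, world axes, zero at the start; "ft_torque": the same for the moment, N m; "width": finger opening in m; "gripper_force": force on a finger pad.
Only numpy, scipy, OpenCV 4.12 (cv2) and the standard library are available. Lean on these libraries where they do the work, as an engineer would, in place of code of your own. Each camera call takes 0.05 s, during which the arm holds its last target. There are 200 camera calls.

## Working session

There is one attempt and no reset: what is moved stays moved. The work goes in short steps, Python scripts to look and compute and a tool call to move; the robot and the scene stay as the last step left them, time stands still between calls to the robot, and variables do not carry over. Pictures are saved under pics/ and viewed, at most 10 in all, crops included, and the job is handed in when it is done.

Besides the shell and the picture viewer there is one more tool, called after "Call:" as a command line: name --argument value ..., lists and objects as JSON in quotes. move_arm: Moves the arm, as the interface text tells. Its arguments: {"type":"object","properties":{"moves":{"type":"array","items":{"type":"object","properties":{"grip":{"type":"number"},"xyz":{"type":"array","items":{"type":"number"}},"delta_rot":{"type":"array","items":{"type":"number"}}}}},"newtons":{"type":"number"}},"required":["moves"]}

```bash
ls; mkdir -p pics; python3 - <<'E'
from cell import state, imaging, ticket, bot
import cv2, numpy as np, pickle
s=state(); print(s['clock'],s['tool_pos'],s['ee_rot'],bot.tip_extent, s['width'])
d={}
for n in('top','side'):
    c=imaging.read_camera(n); d[n]=c
    cv2.imwrite(f'pics/{n}0.png',c['image'][:,:,::-1]); print(n,c['K'],c['k1'],c['eye'],c['rotation'])
pickle.dump(d,open('d0.pkl','wb'))
E
```

```text
pics
0.0 [ 0.14287025 -0.60813516  0.24970843] [[ 9.73487746e-01  2.28738911e-01 -3.44361508e-04]
 [ 2.28739155e-01 -9.73487127e-01  1.10091305e-03]
 [-8.34098444e-05 -1.15049432e-03 -9.99999335e-01]] 0.019 0.08562973995146038
top [[373.04399442   0.         259.95849316]
 [  0.         373.04399442 196.32870013]
 [  0.           0.           1.        ]] -0.06932599911603994 [ 0.35994537 -0.02963124  1.101212  ] [[-0.01194526  0.981117   -0.19304597]
 [-0.99988417 -0.00989906  0.01156064]
 [ 0.00943137  0.1931617   0.98112161]]
side [[350.37850355   0.         256.7118605 ]
 [  0.         350.37850355 195.15127254]
 [  0.           0.           1.        ]] -0.05445269882147018 [ 0.33247755 -0.78971077  0.80162498] [[ 0.9574794   0.20839892 -0.19950711]
 [-0.28765096  0.63652936 -0.71560276]
 [-0.02213871  0.74256331  0.66940989]]
```

View pics/top0.png

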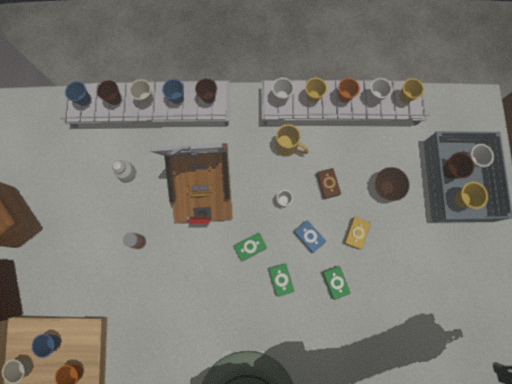

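View pics/side0.png

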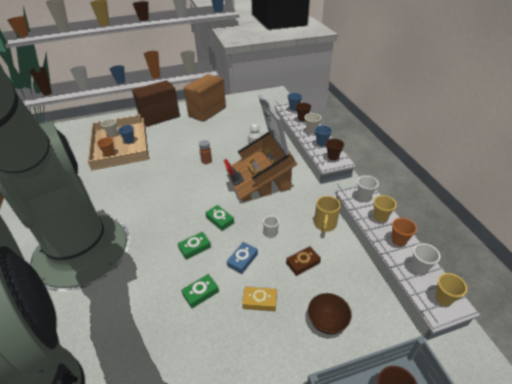

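Top view: blue plaque at about (310,236), case centred near (200,188) with the red wing at (200,221) and the lid open at the top (y≈150). The side view shows the blue plaque at (241,257) and the wing at (231,172).

```bash
cat > h.py <<'E'
import numpy as np, cv2
def rays(c,uv):
    uv=np.asarray(uv,float).reshape(-1,1,2)
    n=cv2.undistortPoints(uv,c['K'],np.array([c['k1'],0,0,0.])).reshape(-1,2)
    return np.c_[n[:,0],-n[:,1],-np.ones(len(n))]@c['rotation'].T
def onz(c,uv,z):
    r=rays(c,uv); e=c['eye']; return e+r*((z-e[2])/r[:,2])[:,None]
def cloud(c):
    h,w=c['z_map'].shape; v,u=np.mgrid[:h,:w]
    r=rays(c,np.c_[u.ravel(),v.ravel()])
    P=c['eye']+r*c['z_map'].ravel()[:,None]; P[c['z_map'].ravel()==0]=np.nan
    return P.reshape(h,w,3)
def mask(c,lo,hi):
    return cv2.inRange(cv2.cvtColor(c['image'],cv2.COLOR_RGB2HSV),np.array(lo),np.array(hi))
def blobs(m,amin=30):
    cs,_=cv2.findContours(m,cv2.RETR_EXTERNAL,cv2.CHAIN_APPROX_NONE)
    return [c for c in cs if cv2.contourArea(c)>amin]
E
python3 - <<'E'
import pickle,numpy as np,cv2
from h import *
d=pickle.load(open('d0.pkl','rb'))
np.set_printoptions(precision=4,suppress=True)
for n,c in d.items():
    P=cloud(c)
    for nm,lo,hi,z in(('blue',(100,110,50),(118,255,255),.028),('red',(0,200,90),(4,255,255),.1)):
        for b in blobs(mask(c,lo,hi)):
            X=onz(c,b.reshape(-1,2),z)[:,:2]
            r=cv2.minAreaRect((X*1000).astype(np.float32))
            m=np.zeros(P.shape[:2],np.uint8);cv2.drawContours(m,[b],-1,1,-1)
            pz=P[m>0]; print(n,nm,b.reshape(-1,2).mean(0),r,np.nanmedian(pz,0), len(pz))
# bed
for n,c in d.items():
    P=cloud(c); 
    w=(np.abs(P[...,0]-.43)<.2)&(np.abs(P[...,1]-.15)<.14)&(P[...,2]>.03)&(P[...,2]<.2)
    hsv=cv2.cvtColor(c['image'],cv2.COLOR_RGB2HSV)
    w&=(hsv[...,0]>5)&(hsv[...,0]<22)&(hsv[...,1]>100)
    Q=P[w]; print(n,len(Q),Q.min(0),Q.max(0))
    rng=np.random.default_rng(0); best=0
    for _ in range(500):
        t=Q[rng.choice(len(Q),3,False)]; nn=np.cross(t[1]-t[0],t[2]-t[0]); nn/=np.linalg.norm(nn)+1e-12
        if nn[2]<0: nn=-nn
        if nn[2]<.8: continue
        k=np.abs((Q-t[0])@nn)<.004
        if k.sum()>best: best=k.sum(); B=k
    R=Q[B]; m=R.mean(0); nn=np.linalg.svd(R-m)[2][2]; nn*=np.sign(nn[2])
    print('plane',best,m,nn,'tilt',np.degrees(np.arccos(nn[2])),'yaw',np.degrees(np.arctan2(-nn[1],-nn[0])))
top=d['top']; cv2.imwrite('pics/case.png',cv2.resize(top['image'][135:240,145:250,::-1],None,fx=5.5,fy=5.5,interpolation=2))
E
```

```text
side blue [242.7949 259.2949] ((451.68463134765625, -194.22097778320312), (83.89794158935547, 48.61481475830078), 39.70138931274414) [ 0.4414 -0.2076  0.0268] 212
side blue [322.5294 133.7647] ((923.5817260742188, 305.4021301269531), (122.29174041748047, 53.699851989746094), 66.00153350830078) [0.8705 0.2197 0.1096] 119
side blue [126.2727 132.8864] ((148.6715850830078, 581.772216796875), (112.90821075439453, 46.361263275146484), 88.62651062011719) [0.1561 0.5546 0.0577] 85
side blue [294.5769  97.1923] ((938.2781372070312, 648.8853149414062), (53.09846115112305, 48.03346252441406), 69.15019989013672) [0.8729 0.5076 0.1121] 57
side blue [117.8525  73.8852] ((109.74705505371094, 1250.5548095703125), (51.19042205810547, 201.5673370361328), 2.521873950958252) [ 0.095   1.4002 -0.023 ] 68
top 2154 [0.4954 0.042  0.0302] [0.63   0.2072 0.1098]
plane 1943 [0.5687 0.1286 0.0624] [-0.4236 -0.0173  0.9057] tilt 25.083841974124 yaw 2.3448330265898334
side 1374 [0.4823 0.0347 0.0301] [0.6299 0.2072 0.1336]
plane 822 [0.566  0.1208 0.0611] [-0.4257 -0.0231  0.9046] tilt 25.231928045423164 yaw 3.1010610081071857
```

View pics/case.png

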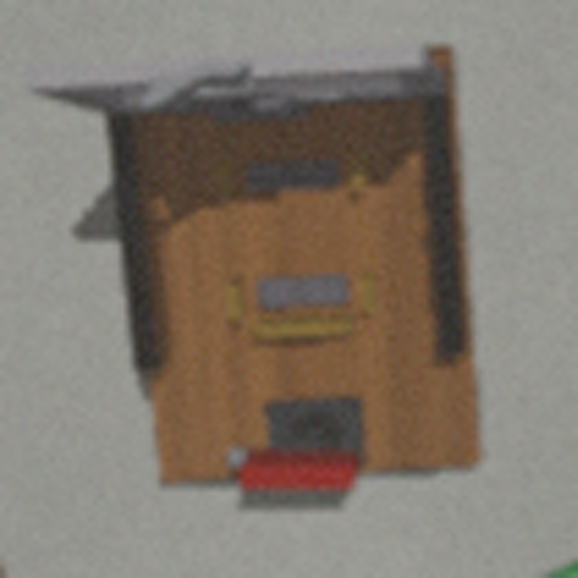

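The crop shows the bed's lower corners at (174,222.5) and (231.5,219.5) in the full image, brass ledge near (200,195), ribs above it, and the red wing at (199,220) seen along y.

```bash
python3 - <<'E'
import pickle,numpy as np,cv2
from h import *
d=pickle.load(open('d0.pkl','rb'))
np.set_printoptions(precision=4,suppress=True)
c=d['top'];hs=cv2.cvtColor(c['image'],cv2.COLOR_RGB2HSV);print(hs[229,303],hs[221,199],hs[245,318])
t=np.radians(25);zb=.085-.13*np.sin(t)
A,B=onz(c,[(173.7,222.6),(231.6,219.3)],zb);print(A,B,np.linalg.norm(A-B),np.degrees(np.arctan2(-(A-B)[0],(A-B)[1])))
for n,c in d.items():
    P=cloud(c)
    for nm,rs,z in(('blue',[((98,90,40),(122,255,255))],.028),('red',[((0,170,60),(6,255,255)),((174,170,60),(180,255,255))],.1)):
        m0=sum(mask(c,*r) for r in rs).astype(np.uint8)
        for b in blobs(m0):
            X=onz(c,b.reshape(-1,2),z)[:,:2]
            r=cv2.minAreaRect((X*1000).astype(np.float32))
            m=np.zeros(P.shape[:2],np.uint8);cv2.drawContours(m,[b],-1,1,-1)
            pz=P[m>0]; 
            if abs(np.nanmedian(pz[:,0])-.5)<.25 and abs(np.nanmedian(pz[:,1]))<.3: print(n,nm,b.reshape(-1,2).mean(0),r,np.nanmedian(pz,0), len(pz)); print(np.nanpercentile(pz,[3,97],axis=0))
E
```

```text
[103  33 141] [  1 165 145] [104 104 137]
[0.4958 0.2081 0.0301] [0.5038 0.0406 0.0301] 0.16776589513372075 2.749863302287255
top blue [309.7719 236.7895] ((453.09466552734375, -184.13796997070312), (77.61933135986328, 47.76947784423828), 39.95315170288086) [ 0.4508 -0.1831  0.028 ] 220
[[ 0.4159 -0.2193  0.0242]
 [ 0.4895 -0.1494  0.0315]]
side blue [242.6476 256.581 ] ((451.18511962890625, -194.02304077148438), (87.8703384399414, 53.396297454833984), 40.73748779296875) [ 0.4461 -0.2036  0.0266] 306
[[ 0.4135 -0.2284  0.0133]
 [ 0.4903 -0.154   0.0299]]
```

```bash
cat >> h.py <<'E'
from scipy.spatial.transform import Rotation as Ro
T=np.radians(25)
O=np.array([.6175,.130,.085]); YAW=2.7
def Rc(yaw=None):
    y=np.radians(YAW if yaw is None else yaw); h=np.array([np.cos(y),np.sin(y),0]); z=np.array([0,0,1.])
    return np.c_[h*np.cos(T)+z*np.sin(T),np.cross(z,h),-h*np.sin(T)+z*np.cos(T)]
def cr(p): return O+Rc()@(np.array(p)/1000.)      # mm in cradle -> world
def down(yaw): y=np.radians(yaw); return np.array([[np.cos(y),np.sin(y),0],[np.sin(y),-np.cos(y),0],[0,0,-1.]])
def delta(p,R,s):
    R0=Ro.from_matrix(s['ee_rot']).as_matrix()
    print('xyz cm',np.round(R0.T@(np.array(p)-s['tool_pos'])*100,2),'rot',np.round(Ro.from_matrix(R0.T@R).as_rotvec(),3))
E
python3 - <<'E'
from h import *; from cell import state
delta([.4525,-.187,.25],down(40),state())
E
```

```text
xyz cm [ 3.978e+01 -3.392e+01  1.000e-02] rot [-0.001 -0.    -0.467]
```

Call:
move_arm --moves '[{"xyz":[4,-3.4,0],"delta_rot":[0,0,-0.05],"grip":8.5},{"xyz":[8,-6.8,0],"delta_rot":[0,0,-0.1]},{"xyz":[12,-10.2,0],"delta_rot":[0,0,-0.15]},{"xyz":[16,-13.6,0],"delta_rot":[0,0,-0.2]},{"xyz":[20,-17,0],"delta_rot":[0,0,-0.25]},{"xyz":[24,-20.4,0],"delta_rot":[0,0,-0.3]},{"xyz":[28,-23.8,0],"delta_rot":[0,0,-0.35]},{"xyz":[32,-27.2,0],"delta_rot":[0,0,-0.4]},{"xyz":[36,-30.6,0],"delta_rot":[0,0,-0.44]},{"xyz":[39.8,-33.9,0],"delta_rot":[0,0,-0.467]}]'

```text
invalid input at $.moves[1]: expected keys grip, xyz, delta_rot
```

Call:
move_arm --moves '[{"xyz":[4,-3.4,0],"delta_rot":[0,0,-0.05],"grip":8.5},{"xyz":[12,-10.2,0],"delta_rot":[0,0,-0.1],"grip":8.5},{"xyz":[20,-17,0],"delta_rot":[0,0,-0.2],"grip":8.5},{"xyz":[28,-23.8,0],"delta_rot":[0,0,-0.3],"grip":8.5},{"xyz":[36,-30.6,0],"delta_rot":[0,0,-0.4],"grip":8.5},{"xyz":[39.8,-33.9,0],"delta_rot":[0,0,-0.467],"grip":8.5},{"xyz":[39.8,-33.9,0],"delta_rot":[0,0,-0.467],"grip":8.5},{"xyz":[39.8,-33.9,0],"delta_rot":[0,0,-0.467],"grip":8.5},{"xyz":[39.8,-33.9,0],"delta_rot":[0,0,-0.467],"grip":8.5},{"xyz":[39.8,-33.9,0],"delta_rot":[0,0,-0.467],"grip":8.5}]'

```text
clock: 0.93
tool_pos: [0.3906, -0.2711, 0.2503]
ee_rot: [[0.766, 0.642, -0.0], [0.642, -0.766, -0.0], [-0.0, -0.0, -1.0]]
wrist_force: [1.5, -1.2, -0.8]
width: 0.0852
gripper_force: 0.0
```

Call:
move_arm --moves '[{"xyz":[4,-1,0],"delta_rot":[0,0,0],"grip":8.5},{"xyz":[8,-2,0],"delta_rot":[0,0,0],"grip":8.5},{"xyz":[10.1,-2.4,0],"delta_rot":[0,0,0],"grip":8.5},{"xyz":[10.1,-2.4,0],"delta_rot":[0,0,0],"grip":8.5},{"xyz":[10.1,-2.4,0],"delta_rot":[0,0,0],"grip":8.5}]'

```text
clock: 1.35
tool_pos: [0.4524, -0.1886, 0.25]
ee_rot: [[0.765, 0.644, -0.0], [0.644, -0.765, 0.0], [-0.0, -0.001, -1.0]]
wrist_force: [-0.4, -0.0, 0.5]
width: 0.0849
gripper_force: 0.0
```

```bash
python3 - <<'E'
from h import *; from cell import state,imaging
import pickle
np.set_printoptions(precision=4,suppress=True)
s=state();print(s['tool_pos'],s['qvel'].max() if hasattr(s['qvel'],'max') else s['qvel'],s['joints'])
c=imaging.read_camera('wrist');cv2.imwrite('pics/w1.png',c['image'][:,:,::-1]);print(c['K'],c['k1'],c['eye'],c['rotation'])
pickle.dump(c,open('w1.pkl','wb'))
for b in blobs(mask(c,(98,90,40),(122,255,255)),300):
    r=cv2.minAreaRect((onz(c,b.reshape(-1,2),.028)[:,:2]*1000).astype(np.float32)); print(b.reshape(-1,2).mean(0),r)
E
```

```text
[ 0.4524 -0.1886  0.25  ] 2.305383130355882 [ 31.0968  18.5386 -19.1744 110.7976   7.6033  51.9052 -41.7425]
[[296.7081   0.     257.5259]
 [  0.     296.7081 198.5404]
 [  0.       0.       1.    ]] -0.03787988279293418 [ 0.5166 -0.1341  0.374 ] [[ 0.6441  0.7243  0.2461]
 [-0.7649  0.6099  0.2071]
 [-0.0001 -0.3217  0.9469]]
[256.2775 165.3158] ((456.6796569824219, -182.53916931152344), (82.39466094970703, 49.09526062011719), 40.2954216003418)
```

View pics/w1.png

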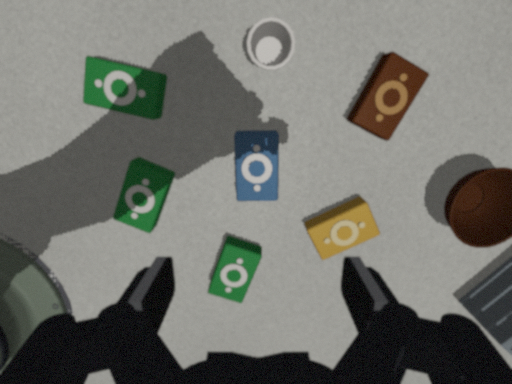

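Wrist view: the blue plaque is at (256,165), upright in the image, so the tool is aligned with it; the fingers are clear of the yellow and green plaques.

Call:
move_arm --moves '[{"xyz":[0.3,-0.1,4],"delta_rot":[0,0,0],"grip":8.5},{"xyz":[0.6,-0.2,8],"delta_rot":[0,0,0],"grip":8.5},{"xyz":[0.6,-0.2,12],"delta_rot":[0,0,0],"grip":8.5},{"xyz":[0.6,-0.2,16],"delta_rot":[0,0,0],"grip":8.5},{"xyz":[0.6,-0.2,19],"delta_rot":[0,0,0],"grip":8.5},{"xyz":[0.6,-0.2,21],"delta_rot":[0,0,0],"grip":8.5},{"xyz":[0.6,-0.2,22],"delta_rot":[0,0,0],"grip":8.5},{"xyz":[0.6,-0.2,22.6],"delta_rot":[0,0,0],"grip":8.5},{"xyz":[0.6,-0.2,22.6],"delta_rot":[0,0,0],"grip":8.5}]'

```text
clock: 2.15
tool_pos: [0.4549, -0.1847, 0.024]
ee_rot: [[0.767, 0.642, -0.001], [0.642, -0.767, 0.0], [-0.001, -0.001, -1.0]]
wrist_force: [-0.4, 0.7, 1.0]
width: 0.0848
gripper_force: 0.0
```

Call:
move_arm --moves '[{"xyz":[0,0,0],"delta_rot":[0,0,0],"grip":7},{"xyz":[0,0,0],"delta_rot":[0,0,0],"grip":6},{"xyz":[0,0,0],"delta_rot":[0,0,0],"grip":5.4},{"xyz":[0,0,0],"delta_rot":[0,0,0],"grip":4.5},{"xyz":[0,0,0],"delta_rot":[0,0,0],"grip":4},{"xyz":[0,0,0],"delta_rot":[0,0,0],"grip":4},{"xyz":[0,0,0],"delta_rot":[0,0,0],"grip":4},{"xyz":[0,0,0],"delta_rot":[0,0,0],"grip":4}]' --newtons 40

```text
clock: 2.82
tool_pos: [0.4558, -0.1846, 0.0255]
ee_rot: [[0.766, 0.643, 0.002], [0.643, -0.766, -0.001], [0.001, 0.002, -1.0]]
wrist_force: [-2.7, 0.3, 14.4]
width: 0.0512
gripper_force: 39.6
```

```bash
python3 - <<'E'
from h import *; from cell import state
s=state(); R=Rc()@np.diag([1,-1,-1.])
p=cr([0,0,160]);print(p); delta(p,R,s)
P=cloud(__import__('pickle').load(open('d0.pkl','rb'))['side'])
Q=(P[np.isfinite(P[...,0])]-O)@Rc()*1000
k=(np.abs(Q[:,1])<88)&(Q[:,2]>60)&(Q[:,2]<210)&(Q[:,0]>20)&(Q[:,0]<200)
q=Q[k]
for z in range(60,210,20):
    a=q[(q[:,2]>=z)&(q[:,2]<z+20)]; print(z,len(a),np.percentile(a[:,0],[5,50,95]) if len(a) else '')
E
```

```text
[0.54995614 0.12681471 0.23000925]
xyz cm [ 27.24 -17.78 -20.47] rot [-0.141  0.42   0.64 ]
60 64 [72.4342499  75.52428918 82.55632375]
80 108 [68.70073323 78.95862015 85.5408166 ]
100 79 [81.6672676  83.84633252 90.30888973]
120 65 [86.36589363 88.72133003 94.75971128]
140 114 [80.975292   91.67622108 98.26889606]
160 79 [ 94.60922297  97.71759693 107.19086975]
180 98 [ 88.94248726  99.06128227 106.18008828]
200 25 [ 92.07536813  99.83594986 105.5395804 ]
```

Call:
move_arm --moves '[{"xyz":[0,0,-0.5],"delta_rot":[0,0,0],"grip":4},{"xyz":[0,0,-2],"delta_rot":[0,0,0],"grip":4},{"xyz":[0,0,-5],"delta_rot":[0,0,0],"grip":4},{"xyz":[0,0,-8],"delta_rot":[0,0,0],"grip":4},{"xyz":[0,0,-11],"delta_rot":[0,0,0],"grip":4},{"xyz":[0,0,-14],"delta_rot":[0,0,0],"grip":4},{"xyz":[0,0,-17],"delta_rot":[0,0,0],"grip":4},{"xyz":[0,0,-19],"delta_rot":[0,0,0],"grip":4},{"xyz":[0,0,-20],"delta_rot":[0,0,0],"grip":4},{"xyz":[0,0,-20],"delta_rot":[0,0,0],"grip":4}]'

```text
clock: 3.65
tool_pos: [0.4559, -0.1846, 0.2263]
ee_rot: [[0.767, 0.642, 0.003], [0.642, -0.767, -0.001], [0.001, 0.003, -1.0]]
wrist_force: [0.3, -0.6, -2.5]
width: 0.0513
gripper_force: 44.0
```

The lid stands at about 1.77 rad, so the wrist camera (84 mm on the tool's +x side) would come near it. I'll turn the plaque the other way round, with the camera down the slope. Its ends are alike.

Call:
move_arm --moves '[{"xyz":[1,-0.6,-1],"delta_rot":[0,0,-0.1],"grip":4},{"xyz":[3,-1.8,-2],"delta_rot":[0,0,-0.22],"grip":4},{"xyz":[5,-3,-3],"delta_rot":[0,0,-0.34],"grip":4},{"xyz":[7,-4.2,-4],"delta_rot":[0,0,-0.46],"grip":4},{"xyz":[9,-5.5,-4],"delta_rot":[0,0,-0.58],"grip":4},{"xyz":[11,-6.8,-4],"delta_rot":[0,0,-0.7],"grip":4},{"xyz":[13,-8.2,-4],"delta_rot":[0,0,-0.82],"grip":4},{"xyz":[13.8,-8.8,-4],"delta_rot":[0,0,-0.94],"grip":4},{"xyz":[13.8,-8.8,-4],"delta_rot":[0,0,-1.06],"grip":4},{"xyz":[13.8,-8.8,-4],"delta_rot":[0,0,-1.18],"grip":4}]'

```text
clock: 4.48
tool_pos: [0.504, -0.0272, 0.2627]
ee_rot: [[-0.31, 0.951, -0.002], [0.951, 0.31, 0.001], [0.001, -0.002, -1.0]]
wrist_force: [0.1, -1.2, -3.1]
width: 0.0509
gripper_force: 43.8
```

```bash
python3 - <<'E'
from h import *; from cell import state
s=state(); R=Rc()@np.diag([-1,1,-1.]); print(np.round(s['joints'],1))
delta(cr([0,0,160]),R,s)
E
```

```text
[ 25.8  21.6 -37.8 107.2  15.6  56.5  -0.7]
xyz cm [13.22  9.14  3.27] rot [-0.285 -0.375 -1.281]
```

Call:
move_arm --moves '[{"xyz":[1,0.7,0.2],"delta_rot":[-0.023,-0.03,-0.102],"grip":4},{"xyz":[2.6,1.8,0.5],"delta_rot":[-0.046,-0.06,-0.205],"grip":4},{"xyz":[4.5,3.1,1],"delta_rot":[-0.07,-0.092,-0.315],"grip":4},{"xyz":[6.5,4.5,1.5],"delta_rot":[-0.094,-0.124,-0.423],"grip":4},{"xyz":[8.5,5.9,2],"delta_rot":[-0.12,-0.157,-0.538],"grip":4},{"xyz":[10.5,7.2,2.5],"delta_rot":[-0.145,-0.191,-0.653],"grip":4},{"xyz":[12,8.3,2.9],"delta_rot":[-0.171,-0.225,-0.769],"grip":4},{"xyz":[13.2,9.1,3.3],"delta_rot":[-0.197,-0.259,-0.884],"grip":4},{"xyz":[13.2,9.1,3.3],"delta_rot":[-0.222,-0.292,-0.999],"grip":4},{"xyz":[13.2,9.1,3.3],"delta_rot":[-0.248,-0.326,-1.114],"grip":4}]'

```text
clock: 5.32
tool_pos: [0.5502, 0.1268, 0.2293]
ee_rot: [[-0.919, 0.12, 0.377], [0.123, 0.992, -0.015], [-0.376, 0.032, -0.926]]
wrist_force: [0.4, -0.5, -1.9]
width: 0.0513
gripper_force: 43.9
```

```bash
python3 - <<'E'
from h import *; from cell import state
s=state(); R=Rc()@np.diag([-1,1,-1.]); print(np.round(s['joints'],1))
delta(cr([0,0,160]),R,s)
E
```

```text
[ 10.8  22.8 -43.9 117.6  49.9  35.8  15.6]
xyz cm [-0.   -0.   -0.08] rot [-0.037 -0.048 -0.166]
```

Call:
move_arm --moves '[{"xyz":[0,0,0],"delta_rot":[-0.018,-0.024,-0.083],"grip":4},{"xyz":[0,0,-0.1],"delta_rot":[-0.037,-0.048,-0.166],"grip":4},{"xyz":[0,0,-0.1],"delta_rot":[-0.037,-0.048,-0.166],"grip":4},{"xyz":[0,0,-0.1],"delta_rot":[-0.037,-0.048,-0.166],"grip":4}]'

```text
clock: 5.65
tool_pos: [0.5503, 0.1249, 0.2311]
ee_rot: [[-0.906, -0.036, 0.421], [-0.032, 0.999, 0.016], [-0.422, 0.001, -0.907]]
wrist_force: [0.5, 1.0, -2.2]
width: 0.051
gripper_force: 44.0
```

```bash
python3 - <<'E'
from h import *; from cell import state,imaging
import pickle
s=state(); R=Rc()@np.diag([-1,1,-1.]); print(np.round(s['joints'],1))
delta(cr([0,0,160]),R,s)
d={}
for n in('wrist','top'):
    c=d[n]=imaging.read_camera(n); cv2.imwrite(f'pics/{n}2.png',c['image'][:,:,::-1])
pickle.dump((s,d),open('d2.pkl','wb'))
E
```

```text
[ 12.4  21.8 -44.5 120.   54.3  31.7  20.8]
xyz cm [0.07 0.19 0.08] rot [-0.004 -0.001 -0.01 ]
```

View pics/wrist2.png

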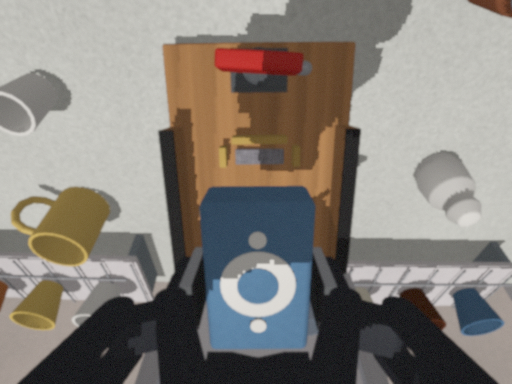

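The plaque is held squarely, with its face at (258,268). Bed lower edge corners are at (165,44) and (354,42), the wing is at (260,62), the brass ledge at (259,141) and the cheeks at (222,156) and (296,156).

```bash
python3 - <<'E'
from h import *; import pickle
np.set_printoptions(precision=4,suppress=True)
s,d=pickle.load(open('d2.pkl','rb')); c=d['wrist']
def oncr(uv,z): # intersect with cradle plane z(mm) -> cradle mm
    r=rays(c,uv)@Rc(); e=(c['eye']-O)@Rc()*1000
    return e+r*((z-e[2])/r[:,2])[:,None]
hs=cv2.cvtColor(c['image'],cv2.COLOR_RGB2HSV)
def show(n,m,z,amin=20):
    m=m.copy(); 
    for b in blobs(m,amin):
        X=oncr(b.reshape(-1,2),z)[:,:2]; r=cv2.minAreaRect(X.astype(np.float32)); bb=cv2.boundingRect(b)
        print(n,bb,'cr x',X[:,0].min().round(1),X[:,0].max().round(1),'y',X[:,1].min().round(1),X[:,1].max().round(1),'rect',np.round(r[0],1),np.round(r[1],1),round(r[2],1))
red=mask(c,(0,150,60),(6,255,255))|mask(c,(174,150,60),(180,255,255)); red[100:]=0
show('red top',red,83,100)
br=mask(c,(20,120,80),(32,255,255)); br[:120]=0;br[175:]=0;br[:,:205]=0;br[:,315:]=0
show('brass16',br,17)
wood=mask(c,(5,90,40),(19,255,255)); wood[120:]=0;wood[:,:150]=0;wood[:,370:]=0
# edges: first wood row per column, first/last col per row
cols=np.r_[175:210,310:345]; f=np.array([np.argmax(wood[:,u]>0) for u in cols])-.5
X=oncr(np.c_[cols,f],0); p=np.polyfit(X[:,1],X[:,0],1); print('lower edge x at y0',p[1],'yaw err deg',np.degrees(np.arctan(-p[0])))
for v in(60,80,100,115):
    w=np.where(wood[v]>0)[0]; print(v,oncr([(w.min()-.5,v),(w.max()+.5,v)],0).round(1)[:,:2].tolist())
# plaque face in tool frame, plane tool z=-2.5mm
R=s['ee_rot']; 
bl=mask(c,(98,60,30),(122,255,255));bl=cv2.morphologyEx(bl,cv2.MORPH_OPEN,np.ones((5,5)))
bl[:,:190]=0;bl[:,325:]=0;bl[360:]=0;bl[:180]=0
for b in blobs(bl,2000): print('plaque bbox',cv2.boundingRect(b))
R=np.array(R);e=(c['eye']-s['tool_pos'])@R*1000
for uv in [(202,186),(309,186),(203,250),(312,250),(211,350),(306,349),(203,205),(311,205)]:
    r=(rays(c,[uv])@R)[0]; 
    print(uv,'face',(e+r*((-2.5-e[2])/r[2])).round(1)[:2],'bottom',(e+r*((25.5-e[2])/r[2])).round(1)[:2])
print(hs[190:262:3,258].tolist())
E
```

```text
red top (215, 49, 88, 27) cr x -111.0 -95.3 y -27.0 27.5 rect [-103.5    0.3] [54.3 13.7] 86.3
brass16 (292, 146, 8, 20) cr x -40.0 -22.5 y 30.0 36.6 rect [-31.3  33.2] [17.6  6.4] 1.9
brass16 (219, 146, 8, 21) cr x -40.6 -22.3 y -36.3 -29.7 rect [-31.5 -33.2] [ 6.4 18.5] 87.4
brass16 (232, 135, 55, 9) cr x -50.1 -42.8 y -24.1 24.3 rect [-46.5   0.2] [48.4  7.1] 89.4
lower edge x at y0 -127.84743161048381 yaw err deg -0.08869606112560931
60 [[-114.8, -82.7], [-112.9, 84.3]]
80 [[-98.2, -83.5], [-96.3, 83.9]]
100 [[-80.9, -83.5], [-79.1, 83.4]]
115 [[-67.5, -83.0], [-65.7, 83.6]]
plaque bbox (201, 187, 113, 162)
(202, 186) face [ 46.9 -22.9] bottom [ 38.6 -28.3]
(309, 186) face [46.8 22.8] bottom [38.5 27.8]
(203, 250) face [ 16.2 -24.3] bottom [  0.7 -30.1]
(312, 250) face [16.1 25.9] bottom [ 0.7 31.7]
(211, 350) face [-43.9 -24. ] bottom [-73.1 -29.7]
(306, 349) face [-43.2  26.5] bottom [-72.4  32.4]
(203, 205) face [ 38.3 -23. ] bottom [ 27.9 -28.4]
(311, 205) face [38.2 24.1] bottom [27.9 29.5]
[[105, 113, 88], [102, 111, 85], [104, 113, 86], [103, 107, 88], [106, 113, 90], [104, 110, 93], [105, 108, 92], [105, 109, 91], [104, 111, 92], [103, 118, 93], [105, 108, 92], [105, 105, 90], [105, 114, 92], [104, 115, 93], [60, 2, 121], [20, 11, 139], [30, 9, 137], [18, 9, 139], [17, 13, 139], [15, 7, 137], [106, 70, 99], [20, 12, 133], [20, 11, 139], [17, 13, 137]]
```

The cradle frame checks out to about 1 mm: cheeks measured at -40/-22 and ±30, against ±31 nominal. I'll descend aiming 1.5 mm up-slope, then ease the plaque down to the ledge by feel.

```bash
python3 - <<'E'
from h import *; from cell import state
s=state(); R=Rc()@np.diag([-1,1,-1.])
for z in(160,55,34,31): delta(cr([1.5,0,z]),R,s)
E
```

```text
xyz cm [-0.    0.15  0.11] rot [-0.004 -0.    -0.011]
xyz cm [-0.    0.19 10.61] rot [-0.004 -0.    -0.011]
xyz cm [-0.    0.2  12.71] rot [-0.004 -0.    -0.011]
xyz cm [-0.    0.2  13.01] rot [-0.004 -0.    -0.011]
```

Call:
move_arm --moves '[{"xyz":[0,0.2,1.5],"delta_rot":[-0.004,0,-0.011],"grip":4},{"xyz":[0,0.2,4],"delta_rot":[-0.004,0,-0.011],"grip":4},{"xyz":[0,0.2,6.5],"delta_rot":[-0.004,0,-0.011],"grip":4},{"xyz":[0,0.2,8.5],"delta_rot":[-0.004,0,-0.011],"grip":4},{"xyz":[0,0.2,10],"delta_rot":[-0.004,0,-0.011],"grip":4},{"xyz":[0,0.2,10.6],"delta_rot":[-0.004,0,-0.011],"grip":4},{"xyz":[0,0.2,10.6],"delta_rot":[-0.004,0,-0.011],"grip":4},{"xyz":[0,0.2,10.6],"delta_rot":[-0.004,0,-0.011],"grip":4}]'

```text
clock: 6.42
tool_pos: [0.5957, 0.1293, 0.1364]
ee_rot: [[-0.905, -0.05, 0.423], [-0.045, 0.999, 0.02], [-0.424, -0.001, -0.906]]
wrist_force: [-0.2, 0.2, -2.0]
width: 0.0513
gripper_force: 43.8
```

```bash
python3 - <<'E'
from h import *; from cell import state,imaging
s=state(); R=Rc()@np.diag([-1,1,-1.]); print(np.array(s['ee_rot']).T@s['wrist_force'], s['width'])
print(((s['tool_pos']-O)@Rc()*1000).round(1))
for z in(55,34,31): delta(cr([1.5,0,z]),R,s)
c=imaging.read_camera('wrist'); cv2.imwrite('pics/wrist3.png',c['image'][:,:,::-1])
E
```

```text
[0.95618162 0.21205686 1.71280949] 0.05127504795756026
[ 1.9  0.3 55.8]
xyz cm [ 0.04 -0.03  0.08] rot [0.    0.001 0.003]
xyz cm [ 0.05 -0.03  2.18] rot [0.    0.001 0.003]
xyz cm [ 0.05 -0.03  2.48] rot [0.    0.001 0.003]
```

View pics/wrist3.png

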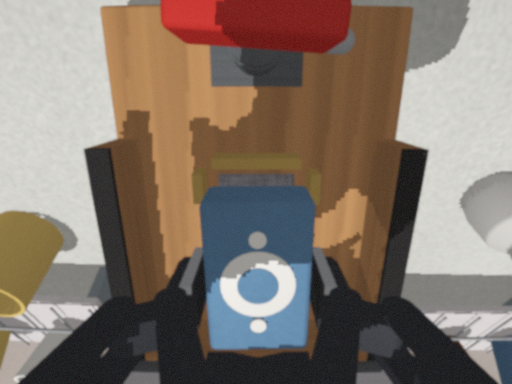

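The plaque is centred between the cheeks (198 and 316, midpoint 257) and its lower end clears the ledge at (256,162). I'll lower it slowly.

Call:
move_arm --moves '[{"xyz":[0,0,0.6],"delta_rot":[0,0,0],"grip":4},{"xyz":[0,0,1.2],"delta_rot":[0,0,0],"grip":4},{"xyz":[0,0,1.7],"delta_rot":[0,0,0],"grip":4},{"xyz":[0,0,2.0],"delta_rot":[0,0,0],"grip":4},{"xyz":[0,0,2.1],"delta_rot":[0,0,0],"grip":4},{"xyz":[0,0,2.1],"delta_rot":[0,0,0],"grip":4}]'

```text
clock: 6.97
tool_pos: [0.6047, 0.1293, 0.1169]
ee_rot: [[-0.905, -0.05, 0.423], [-0.046, 0.999, 0.02], [-0.424, -0.001, -0.906]]
wrist_force: [-0.1, 0.3, -2.2]
width: 0.0513
gripper_force: 44.0
```

```bash
cat > st.py <<'E'
from h import *; from cell import state
s=state(); print('tool-frame F',(np.array(s['ee_rot']).T@s['wrist_force']).round(1), 'w',round(s['width'],4),'cradle',((s['tool_pos']-O)@Rc()*1000).round(1),'t',s['clock'])
E
python3 st.py
```

```text
tool-frame F [1.  0.3 2. ] w 0.0513 cradle [ 1.8 -0.1 34.3] t 6.9667
```

Call:
move_arm --moves '[{"xyz":[0,0,0.1],"delta_rot":[0,0,0],"grip":4},{"xyz":[0,0,0.2],"delta_rot":[0,0,0],"grip":4},{"xyz":[0,0,0.3],"delta_rot":[0,0,0],"grip":4},{"xyz":[0,0,0.3],"delta_rot":[0,0,0],"grip":4}]'

```text
clock: 7.3
tool_pos: [0.606, 0.1294, 0.1144]
ee_rot: [[-0.904, -0.05, 0.424], [-0.046, 0.999, 0.02], [-0.424, -0.001, -0.906]]
wrist_force: [-0.2, -0.1, -2.5]
width: 0.0511
gripper_force: 44.0
```

```bash
python3 st.py
```

```text
tool-frame F [ 1.2 -0.   2.2] w 0.0511 cradle [ 2.  -0.1 31.5] t 7.3
```

Call:
move_arm --moves '[{"xyz":[0,0,0.05],"delta_rot":[0,0,0],"grip":4},{"xyz":[0,0,0.1],"delta_rot":[0,0,0],"grip":4},{"xyz":[0,0,0.15],"delta_rot":[0,0,0],"grip":4},{"xyz":[0,0,0.2],"delta_rot":[0,0,0],"grip":4},{"xyz":[0,0,0.2],"delta_rot":[0,0,0],"grip":4}]'

```text
clock: 7.72
tool_pos: [0.6062, 0.1294, 0.1141]
ee_rot: [[-0.904, -0.05, 0.425], [-0.046, 0.999, 0.019], [-0.425, -0.002, -0.905]]
wrist_force: [-29.9, -8.4, 40.3]
width: 0.0515
gripper_force: 49.9
```

```bash
python3 st.py
```

```text
tool-frame F [ 10.3  -7.  -49.4] w 0.0515 cradle [ 2.1 -0.1 31.2] t 7.7167
```

Call:
move_arm --moves '[{"xyz":[0,0,-0.1],"delta_rot":[0,0,0],"grip":4},{"xyz":[0,0,-0.17],"delta_rot":[0,0,0],"grip":4},{"xyz":[0.05,0,-0.17],"delta_rot":[0,0,0],"grip":4},{"xyz":[0.1,0,-0.17],"delta_rot":[0,0,0],"grip":4},{"xyz":[0.1,0,-0.17],"delta_rot":[0,0,0],"grip":4}]'

```text
clock: 8.13
tool_pos: [0.6055, 0.1294, 0.114]
ee_rot: [[-0.904, -0.05, 0.424], [-0.046, 0.999, 0.02], [-0.425, -0.001, -0.905]]
wrist_force: [0.0, -0.2, 3.7]
width: 0.0513
gripper_force: 44.6
```

```bash
python3 st.py
```

```text
tool-frame F [-1.6 -0.2 -3.3] w 0.0513 cradle [ 1.3 -0.  31.3] t 8.1333
```

Call:
move_arm --moves '[{"xyz":[0.04,0,0],"delta_rot":[0,0,0],"grip":4},{"xyz":[0.08,0,0],"delta_rot":[0,0,0],"grip":4},{"xyz":[0.12,0,0],"delta_rot":[0,0,0],"grip":4},{"xyz":[0.12,0,0],"delta_rot":[0,0,0],"grip":4}]'

```text
clock: 8.47
tool_pos: [0.6042, 0.1294, 0.1134]
ee_rot: [[-0.904, -0.05, 0.424], [-0.046, 0.999, 0.02], [-0.424, -0.001, -0.906]]
wrist_force: [0.7, 0.1, 3.3]
width: 0.0511
gripper_force: 44.5
```

```bash
python3 st.py
```

```text
tool-frame F [-2.   0.1 -2.7] w 0.0511 cradle [-0.1  0.  31.3] t 8.4667
```

Call:
move_arm --moves '[{"xyz":[0.05,0,0],"delta_rot":[0,0,0],"grip":4},{"xyz":[0.1,0,0],"delta_rot":[0,0,0],"grip":4},{"xyz":[0.15,0,0],"delta_rot":[0,0,0],"grip":4},{"xyz":[0.15,0,0],"delta_rot":[0,0,0],"grip":4}]'

```text
clock: 8.8
tool_pos: [0.6027, 0.1293, 0.1127]
ee_rot: [[-0.904, -0.05, 0.424], [-0.046, 0.999, 0.02], [-0.424, -0.001, -0.906]]
wrist_force: [-0.2, -1.2, 4.5]
width: 0.0512
gripper_force: 44.6
```

```bash
python3 st.py;  python3 - <<'E'
from cell import imaging; import cv2
from h import *
c=imaging.read_camera('wrist'); cv2.imwrite('pics/wrist4.png',cv2.resize(c['image'][90:370,120:400,::-1],None,fx=2,fy=2))
E
```

```text
tool-frame F [-1.7 -1.1 -4.1] w 0.0512 cradle [-1.7 -0.  31.3] t 8.8
```

View pics/wrist4.png

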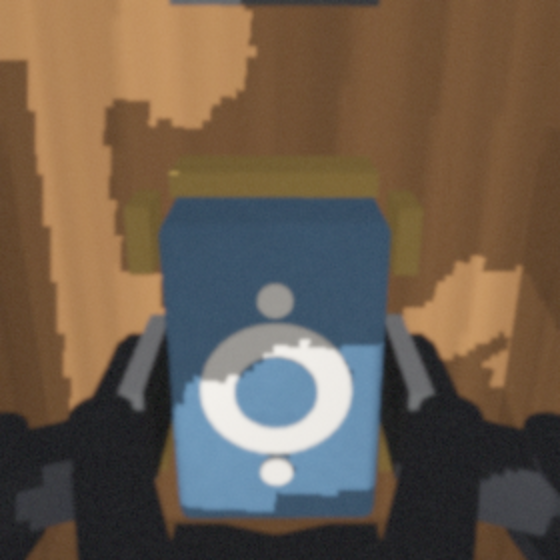

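The plaque sits between the cheeks with its lower end right by the ledge (crop y≈197). I'll ease it a little further.

Call:
move_arm --moves '[{"xyz":[0.03,0,0],"delta_rot":[0,0,0],"grip":4},{"xyz":[0.06,0,0],"delta_rot":[0,0,0],"grip":4},{"xyz":[0.1,0,0],"delta_rot":[0,0,0],"grip":4},{"xyz":[0.1,0,0],"delta_rot":[0,0,0],"grip":4}]'

```text
clock: 9.18
tool_pos: [0.6019, 0.1292, 0.1123]
ee_rot: [[-0.904, -0.05, 0.424], [-0.046, 0.999, 0.02], [-0.424, -0.001, -0.906]]
wrist_force: [1.2, 0.9, 5.0]
width: 0.0509
gripper_force: 44.7
```

```bash
python3 st.py
```

```text
tool-frame F [-3.3  0.8 -4. ] w 0.0509 cradle [-2.6 -0.1 31.3] t 9.1833
```

Call:
move_arm --moves '[{"xyz":[0,0,0],"delta_rot":[0,0,0],"grip":5.4},{"xyz":[0,0,0],"delta_rot":[0,0,0],"grip":6},{"xyz":[0,0,0],"delta_rot":[0,0,0],"grip":7},{"xyz":[0,0,0],"delta_rot":[0,0,0],"grip":7.4},{"xyz":[0,0,-0.5],"delta_rot":[0,0,0],"grip":7.4},{"xyz":[0,0,-2],"delta_rot":[0,0,0],"grip":7.4},{"xyz":[0,0,-5],"delta_rot":[0,0,0],"grip":7.4},{"xyz":[0,0,-9],"delta_rot":[0,0,0],"grip":7.4},{"xyz":[0,0,-12],"delta_rot":[0,0,0],"grip":7.4},{"xyz":[0,0,-12],"delta_rot":[0,0,0],"grip":7.4}]'

```text
clock: 10.02
tool_pos: [0.5504, 0.1277, 0.2258]
ee_rot: [[-0.902, -0.051, 0.428], [-0.047, 0.999, 0.021], [-0.429, -0.001, -0.903]]
wrist_force: [2.8, 0.6, 0.7]
width: 0.0742
gripper_force: 0.0
```

```bash
cat > look.py <<'E'
import sys
from h import *; from cell import state,imaging
def oncr(c,uv,z):
    r=rays(c,uv)@Rc(); e=(c['eye']-O)@Rc()*1000
    return e+r*((z-e[2])/r[:,2])[:,None]
if __name__=='__main__':
    c=imaging.read_camera('wrist'); cv2.imwrite('pics/%s.png'%sys.argv[1],c['image'][:,:,::-1])
    import pickle; pickle.dump(c,open(sys.argv[1]+'.pkl','wb'))
    bl=mask(c,(98,60,30),(122,255,255));bl[:100]=0
    for b in blobs(bl,1500):
        X=oncr(c,b.reshape(-1,2),34)[:,:2]; print(cv2.boundingRect(b),cv2.minAreaRect(X.astype(np.float32)))
E
python3 st.py; python3 look.py w5
```

```text
tool-frame F [-2.8  0.4  0.6] w 0.0742 cradle [ -1.3   0.9 156. ] t 10.0167
(226, 147, 61, 92) ((-2.166767120361328, 0.7218017578125), (83.665283203125, 50.6951789855957), 0.2483770251274109)
```

View pics/w5.png

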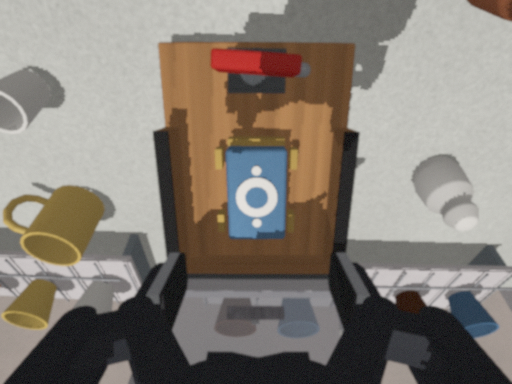

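The plaque is seated squarely: rotation 0.25°, centre within about 2 mm, and brass visible all round. Next is the lid: rise, pass over its top and come down behind it with the fingers closed.

```bash
cat >> h.py <<'E'
def lidpt(th,r=131,out=5): # cradle mm
    return np.array([76,0,45.])+r*np.array([-np.cos(th),0,np.sin(th)])+out*np.array([np.sin(th),0,np.cos(th)])
E
python3 - <<'E'
from h import *; from cell import state
s=state(); h=np.array([np.cos(np.radians(YAW)),np.sin(np.radians(YAW)),0]); z=np.array([0,0,1.])
C=cr(lidpt(1.765)); top=cr(lidpt(1.765,160,0)); print(C,top)
R=down(180+YAW)
a=s['tool_pos']+[0,0,.14]; delta(a,R,s); b=C+h*.038; b[2]=.37; delta(b,R,s); b[2]=C[2]+.02; delta(b,R,s); print(b)
E
```

```text
[0.64078001 0.13109786 0.28628039] [0.62898565 0.13054165 0.3132356 ]
xyz cm [ -5.99  -0.02 -12.65] rot [-0.001  0.442  0.003]
xyz cm [-17.8   -0.06  -7.74] rot [-0.001  0.442  0.003]
xyz cm [-15.07  -0.05  -1.98] rot [-0.001  0.442  0.003]
[0.67873783 0.1328879  0.30628039]
```

Call:
move_arm --moves '[{"xyz":[-1,0,-2],"delta_rot":[0,0.04,0],"grip":4},{"xyz":[-2,0,-5],"delta_rot":[0,0.1,0],"grip":0},{"xyz":[-4,0,-8.5],"delta_rot":[0,0.2,0],"grip":0},{"xyz":[-5.5,0,-11.5],"delta_rot":[0,0.3,0],"grip":0},{"xyz":[-6,0,-12.6],"delta_rot":[0,0.4,0],"grip":0},{"xyz":[-6,0,-12.6],"delta_rot":[0,0.442,0],"grip":0},{"xyz":[-8,0,-11.8],"delta_rot":[0,0.442,0],"grip":0},{"xyz":[-11.5,0,-10.4],"delta_rot":[0,0.442,0],"grip":0},{"xyz":[-15,0,-8.9],"delta_rot":[0,0.442,0],"grip":0},{"xyz":[-17.8,0,-7.7],"delta_rot":[0,0.442,0],"grip":0}]'

```text
clock: 10.9
tool_pos: [0.6817, 0.1326, 0.3644]
ee_rot: [[-0.999, -0.048, -0.005], [-0.048, 0.999, -0.003], [0.005, -0.003, -1.0]]
wrist_force: [-0.2, -0.0, 0.3]
width: -0.0
gripper_force: 0.0
```

```bash
python3 - <<'E'
from h import *; from cell import state,imaging
s=state(); print(s['tool_pos'],s['width'],s['wrist_force'],np.round(s['joints'],1))
h=np.array([np.cos(np.radians(YAW)),np.sin(np.radians(YAW)),0])
C=cr(lidpt(1.765)); R=down(180+YAW)
b=C+h*.038; b[2]=.37; delta(b,R,s); b[2]=C[2]+.02; delta(b,R,s)
c=imaging.read_camera('side'); cv2.imwrite('pics/side6.png',cv2.resize(c['image'][40:260,160:360,::-1],None,fx=2.5,fy=2.5))
E
```

```text
[0.68170694 0.13255123 0.36444237] -1.5769673298000508e-05 [-0.17557738 -0.002969    0.33983757] [ 10.2  38.9 -49.6  68.8  28.7  84.7  57.5]
xyz cm [ 0.3   0.05 -0.55] rot [-0.003 -0.005  0.001]
xyz cm [0.26 0.06 5.82] rot [-0.003 -0.005  0.001]
```

View pics/side6.png

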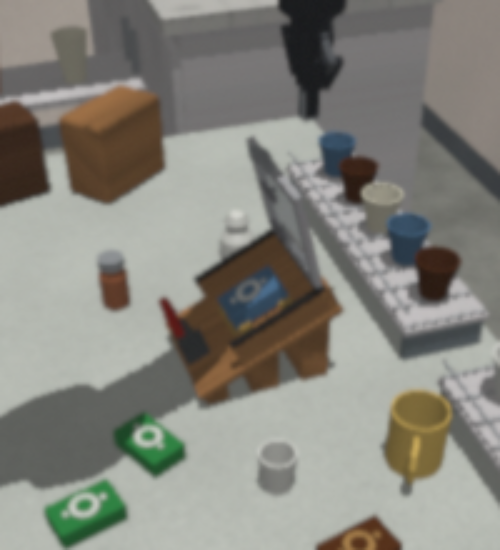

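The closed gripper (310,90) is above and behind the open lid's edge (255,145), and the plaque is in place. I'll descend behind the lid.

Call:
move_arm --moves '[{"xyz":[0.2,0.1,1.5],"delta_rot":[-0.003,-0.005,0],"grip":0},{"xyz":[0.3,0.1,3],"delta_rot":[-0.003,-0.005,0],"grip":0},{"xyz":[0.3,0.1,4.5],"delta_rot":[-0.003,-0.005,0],"grip":0},{"xyz":[0.3,0.1,5.6],"delta_rot":[-0.003,-0.005,0],"grip":0},{"xyz":[0.3,0.1,5.8],"delta_rot":[-0.003,-0.005,0],"grip":0},{"xyz":[0.3,0.1,5.8],"delta_rot":[-0.003,-0.005,0],"grip":0}]'

```text
clock: 11.45
tool_pos: [0.676, 0.1339, 0.3072]
ee_rot: [[-0.999, -0.05, -0.001], [-0.05, 0.999, 0.001], [0.001, 0.001, -1.0]]
wrist_force: [0.0, 0.4, 0.2]
width: -0.0
gripper_force: 0.0
```

```bash
cat > lid.py <<'E'
# rows relative to now: fingertip corner follows lid_front from th0 down to th1, tool tilting with it
import sys
from h import *; from cell import state
s=state(); R0=Ro.from_matrix(s['ee_rot']).as_matrix(); print(s['wrist_force'],s['tool_pos'],s['clock'])
tip=float(sys.argv[3]); edge=float(sys.argv[4])
for th in np.linspace(float(sys.argv[1]),float(sys.argv[2]),10):
    a=np.clip((1.6-th)/1.2,0,1)*25          # tilt: world-down -> bed normal
    R=down(180+YAW)@Ro.from_euler('y',-a,degrees=True).as_matrix()
    p=cr(lidpt(th))-R@np.array([edge*np.clip(th/.8,0,1),0,tip])/1000
    print(round(th,2),np.round(R0.T@(p-s['tool_pos'])*100,1),np.round(Ro.from_matrix(R0.T@R).as_rotvec(),3))
E
python3 lid.py 1.85 1.35 22 11
```

```text
[3.30261776e-04 4.32949652e-01 2.15999503e-01] [0.67603032 0.13392922 0.30721418] 11.45
1.85 [ 1.3 -0.1 -0.3] [ 0.001 -0.001  0.003]
1.79 [ 2.1 -0.1 -0.2] [ 0.001 -0.001  0.003]
1.74 [ 2.8 -0.1 -0. ] [ 0.001 -0.001  0.003]
1.68 [ 3.5 -0.1  0.2] [ 0.001 -0.001  0.003]
1.63 [ 4.2 -0.1  0.4] [ 0.001 -0.001  0.003]
1.57 [ 4.9 -0.1  0.6] [ 0.001 -0.011  0.003]
1.52 [ 5.6 -0.1  0.9] [ 0.001 -0.031  0.003]
1.46 [ 6.3 -0.1  1.2] [ 0.001 -0.051  0.003]
1.41 [ 6.9 -0.1  1.6] [ 0.001 -0.071  0.003]
1.35 [ 7.6 -0.1  2. ] [ 0.001 -0.091  0.003]
```

Call:
move_arm --moves '[{"xyz":[0.7,-0.1,-0.3],"delta_rot":[0,0,0],"grip":0},{"xyz":[1.3,-0.1,-0.3],"delta_rot":[0,0,0],"grip":0},{"xyz":[1.8,-0.1,-0.2],"delta_rot":[0,0,0],"grip":0},{"xyz":[2.3,-0.1,-0.2],"delta_rot":[0,0,0],"grip":0},{"xyz":[2.8,-0.1,0],"delta_rot":[0,0,0],"grip":0},{"xyz":[3.5,-0.1,0.2],"delta_rot":[0,0,0],"grip":0},{"xyz":[4.2,-0.1,0.4],"delta_rot":[0,0,0],"grip":0},{"xyz":[4.9,-0.1,0.6],"delta_rot":[0,-0.011,0],"grip":0},{"xyz":[5.6,-0.1,0.9],"delta_rot":[0,-0.031,0],"grip":0},{"xyz":[6.3,-0.1,1.2],"delta_rot":[0,-0.051,0],"grip":0}]'

```text
clock: 12.28
tool_pos: [0.6125, 0.13, 0.2957]
ee_rot: [[-0.997, -0.05, 0.052], [-0.05, 0.999, 0.004], [-0.053, 0.002, -0.999]]
wrist_force: [1.3, 0.5, -0.3]
width: -0.0
gripper_force: 0.5
```

```bash
python3 lid.py 1.42 1.0 22 11; python3 - <<'E'
from h import *; from cell import imaging
P=cloud(imaging.read_camera('side'))
Q=(P[np.isfinite(P[...,0])]-O)@Rc()*1000
k=(Q[:,1]>-88)&(Q[:,1]<-40)&(Q[:,2]>60)&(Q[:,2]<190)&(Q[:,0]>-50)&(Q[:,0]<130); q=Q[k]
for z in range(60,190,20):
    a=q[(q[:,2]>=z)&(q[:,2]<z+20)]; print(z,len(a),np.median(a[:,0]).round(1) if len(a) else '')
E
```

```text
[ 1.33938721  0.53204737 -0.27663501] [0.61249699 0.1299665  0.2956871 ] 12.2833
1.42 [ 0.4 -0.   0.3] [ 0.002 -0.013  0.003]
1.37 [ 1.  -0.   0.6] [ 0.002 -0.03   0.003]
1.33 [ 1.5 -0.   0.9] [ 0.002 -0.047  0.003]
1.28 [ 2.1 -0.   1.2] [ 0.002 -0.064  0.003]
1.23 [ 2.6 -0.   1.6] [ 0.002 -0.081  0.003]
1.19 [ 3.1 -0.   2. ] [ 0.002 -0.098  0.003]
1.14 [ 3.6 -0.   2.4] [ 0.002 -0.115  0.003]
1.09 [ 4.1 -0.   2.8] [ 0.002 -0.132  0.003]
1.05 [ 4.5 -0.   3.3] [ 0.002 -0.149  0.003]
1.0 [ 4.9 -0.   3.7] [ 0.002 -0.166  0.003]
60 17 72.0
80 15 70.7
100 17 68.7
120 18 66.1
140 18 64.5
160 21 62.8
180 33 61.4
```

The lid follows as expected (about 1.48 rad, 1.3 N). I'll continue.

Call:
move_arm --moves '[{"xyz":[0.4,0,0.3],"delta_rot":[0,-0.013,0],"grip":0},{"xyz":[1.0,0,0.6],"delta_rot":[0,-0.03,0],"grip":0},{"xyz":[1.5,0,0.9],"delta_rot":[0,-0.047,0],"grip":0},{"xyz":[2.1,0,1.2],"delta_rot":[0,-0.064,0],"grip":0},{"xyz":[2.6,0,1.6],"delta_rot":[0,-0.081,0],"grip":0},{"xyz":[3.1,0,2.0],"delta_rot":[0,-0.098,0],"grip":0},{"xyz":[3.6,0,2.4],"delta_rot":[0,-0.115,0],"grip":0},{"xyz":[4.1,0,2.8],"delta_rot":[0,-0.132,0],"grip":0},{"xyz":[4.5,0,3.3],"delta_rot":[0,-0.149,0],"grip":0},{"xyz":[4.9,0,3.7],"delta_rot":[0,-0.166,0],"grip":0}]'

```text
clock: 13.17
tool_pos: [0.5659, 0.1276, 0.2563]
ee_rot: [[-0.975, -0.05, 0.216], [-0.048, 0.999, 0.012], [-0.216, 0.002, -0.976]]
wrist_force: [0.9, -0.4, 0.4]
width: -0.0
gripper_force: 0.3
```

```bash
python3 lid.py 0.96 0.5 22 11
```

```text
[ 0.93922163 -0.4346182   0.35145358] [0.56586114 0.12761371 0.25625795] 13.1667
0.96 [ 0.5 -0.   0.4] [ 0.002 -0.015  0.002]
0.91 [ 1.  -0.   0.8] [ 0.002 -0.033  0.002]
0.86 [ 1.4 -0.   1.3] [ 0.002 -0.052  0.002]
0.81 [ 1.9 -0.   1.8] [ 0.002 -0.07   0.002]
0.76 [ 2.4 -0.   2.4] [ 0.002 -0.089  0.002]
0.7 [ 2.8 -0.   2.9] [ 0.002 -0.108  0.002]
0.65 [ 3.3 -0.   3.5] [ 0.002 -0.126  0.002]
0.6 [ 3.7 -0.   4.1] [ 0.002 -0.145  0.002]
0.55 [ 4.  -0.   4.8] [ 0.002 -0.163  0.002]
0.5 [ 4.4 -0.   5.4] [ 0.002 -0.182  0.002]
```

Call:
move_arm --moves '[{"xyz":[0.5,0,0.4],"delta_rot":[0,-0.015,0],"grip":0},{"xyz":[1.0,0,0.8],"delta_rot":[0,-0.033,0],"grip":0},{"xyz":[1.4,0,1.3],"delta_rot":[0,-0.052,0],"grip":0},{"xyz":[1.9,0,1.8],"delta_rot":[0,-0.07,0],"grip":0},{"xyz":[2.4,0,2.4],"delta_rot":[0,-0.089,0],"grip":0},{"xyz":[2.8,0,2.9],"delta_rot":[0,-0.108,0],"grip":0},{"xyz":[3.3,0,3.5],"delta_rot":[0,-0.126,0],"grip":0},{"xyz":[3.7,0,4.1],"delta_rot":[0,-0.145,0],"grip":0},{"xyz":[4.0,0,4.8],"delta_rot":[0,-0.163,0],"grip":0},{"xyz":[4.4,0,5.4],"delta_rot":[0,-0.182,0],"grip":0}]'

```text
clock: 14.0
tool_pos: [0.5349, 0.1261, 0.194]
ee_rot: [[-0.92, -0.05, 0.389], [-0.045, 0.999, 0.021], [-0.39, 0.002, -0.921]]
wrist_force: [1.0, -0.0, 0.6]
width: -0.0001
gripper_force: 0.2
```

```bash
python3 lid.py 0.47 0.16 22 11; python3 st.py
```

```text
[ 0.98170793 -0.02346822  0.59184781] [0.53485495 0.12612912 0.19401362] 14.0
0.47 [ 0.2 -0.   0.3] [ 0.003 -0.011  0.002]
0.44 [ 0.5 -0.   0.7] [ 0.003 -0.023  0.002]
0.4 [ 0.8 -0.   1.1] [ 0.003 -0.036  0.002]
0.37 [ 1.  -0.   1.6] [ 0.003 -0.036  0.002]
0.33 [ 1.2 -0.   2. ] [ 0.003 -0.036  0.002]
0.3 [ 1.4 -0.   2.4] [ 0.003 -0.036  0.002]
0.26 [ 1.6 -0.   2.8] [ 0.003 -0.036  0.002]
0.23 [ 1.7 -0.   3.3] [ 0.003 -0.036  0.002]
0.19 [ 1.9 -0.   3.7] [ 0.003 -0.036  0.002]
0.16 [ 2.  -0.   4.2] [ 0.003 -0.036  0.002]
tool-frame F [-1.1 -0.1 -0.2] w -0.0001 cradle [-28.9   0.  133.8] t 14.0
```

Call:
move_arm --moves '[{"xyz":[0.2,0,0.3],"delta_rot":[0,-0.011,0],"grip":0},{"xyz":[0.5,0,0.7],"delta_rot":[0,-0.023,0],"grip":0},{"xyz":[0.8,0,1.1],"delta_rot":[0,-0.036,0],"grip":0},{"xyz":[1.0,0,1.6],"delta_rot":[0,-0.036,0],"grip":0},{"xyz":[1.2,0,2.0],"delta_rot":[0,-0.036,0],"grip":0},{"xyz":[1.4,0,2.4],"delta_rot":[0,-0.036,0],"grip":0},{"xyz":[1.6,0,2.8],"delta_rot":[0,-0.036,0],"grip":0},{"xyz":[1.7,0,3.3],"delta_rot":[0,-0.036,0],"grip":0},{"xyz":[1.9,0,3.7],"delta_rot":[0,-0.036,0],"grip":0},{"xyz":[2.0,0,4.2],"delta_rot":[0,-0.036,0],"grip":0}]'

```text
clock: 14.83
tool_pos: [0.5329, 0.1262, 0.1477]
ee_rot: [[-0.905, -0.05, 0.422], [-0.044, 0.999, 0.022], [-0.422, 0.001, -0.906]]
wrist_force: [0.4, 0.1, 0.6]
width: -0.0001
gripper_force: 0.2
```

```bash
python3 lid.py 0.14 0.02 22 11; python3 st.py; python3 look.py w7
```

```text
[0.42897323 0.06003465 0.64263081] [0.53289307 0.12616212 0.1477057 ] 14.8333
0.14 [ 0.1 -0.   0.2] [ 0.002 -0.     0.002]
0.13 [ 0.1 -0.   0.4] [ 0.002 -0.     0.002]
0.11 [ 0.2 -0.   0.6] [ 0.002 -0.     0.002]
0.1 [ 0.2 -0.   0.8] [ 0.002 -0.     0.002]
0.09 [ 0.3 -0.   0.9] [ 0.002 -0.     0.002]
0.07 [ 0.3 -0.   1.1] [ 0.002 -0.     0.002]
0.06 [ 0.3 -0.   1.3] [ 0.002 -0.     0.002]
0.05 [ 0.4 -0.   1.5] [ 0.002 -0.     0.002]
0.03 [ 0.4 -0.   1.6] [ 0.002 -0.     0.002]
0.02 [ 0.4 -0.   1.8] [ 0.002 -0.     0.002]
tool-frame F [-0.7  0.  -0.4] w -0.0001 cradle [-50.3   0.2  92.6] t 14.8333
```

View pics/w7.png

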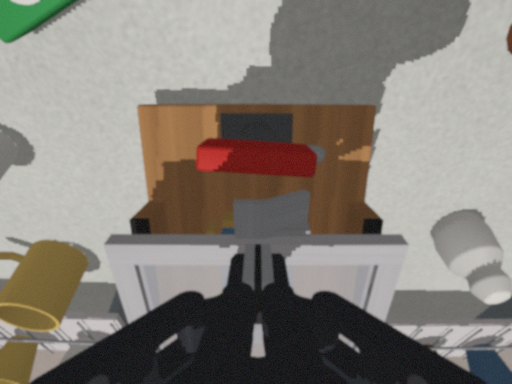

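The fingertips at (258,250) sit on the lid's front bar, with the keeper at (272,212) and the wing clear at (257,157). I'll press slowly.

Call:
move_arm --moves '[{"xyz":[0.1,0,0.2],"delta_rot":[0,0,0],"grip":0},{"xyz":[0.1,0,0.4],"delta_rot":[0,0,0],"grip":0},{"xyz":[0.2,0,0.6],"delta_rot":[0,0,0],"grip":0},{"xyz":[0.2,0,0.8],"delta_rot":[0,0,0],"grip":0},{"xyz":[0.3,0,0.9],"delta_rot":[0,0,0],"grip":0},{"xyz":[0.3,0,1.0],"delta_rot":[0,0,0],"grip":0},{"xyz":[0.3,0,1.1],"delta_rot":[0,0,0],"grip":0},{"xyz":[0.3,0,1.2],"delta_rot":[0,0,0],"grip":0},{"xyz":[0.3,0,1.2],"delta_rot":[0,0,0],"grip":0}]'

```text
clock: 15.63
tool_pos: [0.5352, 0.1264, 0.1355]
ee_rot: [[-0.906, -0.05, 0.421], [-0.045, 0.999, 0.023], [-0.422, 0.002, -0.907]]
wrist_force: [-1.3, 1.0, 1.0]
width: 0.0002
gripper_force: 0.5
```

```bash
python3 st.py
```

```text
tool-frame F [ 0.7  1.1 -1.4] w 0.0002 cradle [-53.3   0.3  80.6] t 15.6333
```

Call:
move_arm --moves '[{"xyz":[0,0,0.1],"delta_rot":[0,0,0],"grip":0},{"xyz":[0,0,0.2],"delta_rot":[0,0,0],"grip":0},{"xyz":[0,0,0.3],"delta_rot":[0,0,0],"grip":0},{"xyz":[0,0,0.4],"delta_rot":[0,0,0],"grip":0},{"xyz":[0,0,0.4],"delta_rot":[0,0,0],"grip":0}]'

```text
clock: 16.05
tool_pos: [0.537, 0.1265, 0.1319]
ee_rot: [[-0.905, -0.05, 0.421], [-0.044, 0.999, 0.023], [-0.422, 0.002, -0.907]]
wrist_force: [-2.2, -0.3, 0.1]
width: 0.0001
gripper_force: 0.6
```

```bash
python3 st.py
```

```text
tool-frame F [ 2.  -0.1 -1. ] w 0.0001 cradle [-53.2   0.3  76.5] t 16.05
```

Call:
move_arm --moves '[{"xyz":[0,0,0.1],"delta_rot":[0,0,0],"grip":0},{"xyz":[0,0,0.2],"delta_rot":[0,0,0],"grip":0},{"xyz":[0,0,0.3],"delta_rot":[0,0,0],"grip":0},{"xyz":[0,0,0.3],"delta_rot":[0,0,0],"grip":0}]'

```text
clock: 16.38
tool_pos: [0.5383, 0.1266, 0.1292]
ee_rot: [[-0.905, -0.05, 0.422], [-0.045, 0.999, 0.023], [-0.422, 0.002, -0.907]]
wrist_force: [-1.1, -1.0, 0.2]
width: 0.0
gripper_force: 0.6
```

```bash
python3 st.py
```

```text
tool-frame F [ 1.  -0.9 -0.7] w 0.0 cradle [-53.2   0.3  73.6] t 16.3833
```

Call:
move_arm --moves '[{"xyz":[0,0,0.1],"delta_rot":[0,0,0],"grip":0},{"xyz":[0,0,0.2],"delta_rot":[0,0,0],"grip":0},{"xyz":[0,0,0.3],"delta_rot":[0,0,0],"grip":0},{"xyz":[0,0,0.3],"delta_rot":[0,0,0],"grip":0}]'

```text
clock: 16.72
tool_pos: [0.5396, 0.1267, 0.1265]
ee_rot: [[-0.905, -0.05, 0.421], [-0.045, 0.999, 0.023], [-0.422, 0.002, -0.907]]
wrist_force: [-0.5, 0.1, 0.1]
width: 0.0001
gripper_force: 0.5
```

```bash
python3 st.py; python3 - <<'E'
from h import *; from look import oncr; from cell import imaging
c=imaging.read_camera('side'); cv2.imwrite('pics/side8.png',cv2.resize(c['image'][110:230,190:330,::-1],None,fx=4,fy=4))
for n in('side','top'):
    P=cloud(imaging.read_camera(n)); Q=(P[np.isfinite(P[...,0])]-O)@Rc()*1000
    for sgn in(-1,1):
        for x in(-58,-40,-20,20,40,60):
            a=Q[(np.abs(Q[:,0]-x)<6)&(np.abs(sgn*Q[:,1]-76)<6)&(Q[:,2]>20)&(Q[:,2]<75)]
            print(n,sgn,x,len(a),np.percentile(a[:,2],[10,50,90]).round(1) if len(a) else '')
E
```

```text
tool-frame F [ 0.4  0.1 -0.3] w 0.0001 cradle [-53.2   0.3  70.6] t 16.7167
side -1 -58 11 [46.9 52.  54.3]
side -1 -40 15 [27.3 51.7 53.9]
side -1 -20 15 [33.  50.5 53.8]
side -1 20 13 [32.8 49.9 52.8]
side -1 40 12 [32.2 50.4 52.5]
side -1 60 12 [38.9 50.  51.4]
side 1 -58 0 
side 1 -40 7 [50.2 50.6 53.2]
side 1 -20 6 [49.1 51.9 52.5]
side 1 20 10 [46.5 50.2 51.3]
side 1 40 7 [47.2 50.7 51.5]
side 1 60 6 [50.1 51.  51.9]
top -1 -58 20 [48.8 51.5 53.3]
top -1 -40 17 [48.9 52.  53. ]
top -1 -20 24 [49.1 51.3 53.3]
top -1 20 20 [49.2 50.7 53. ]
top -1 40 20 [48.8 50.5 53.2]
top -1 60 20 [48.3 50.3 53.2]
top 1 -58 17 [51.  52.5 53.7]
top 1 -40 16 [50.1 51.9 53.4]
top 1 -20 18 [47.9 50.6 51.6]
top 1 20 19 [48.3 51.4 53.4]
top 1 40 20 [48.  50.6 52.9]
top 1 60 19 [48.9 50.9 52.9]
```

View pics/side8.png

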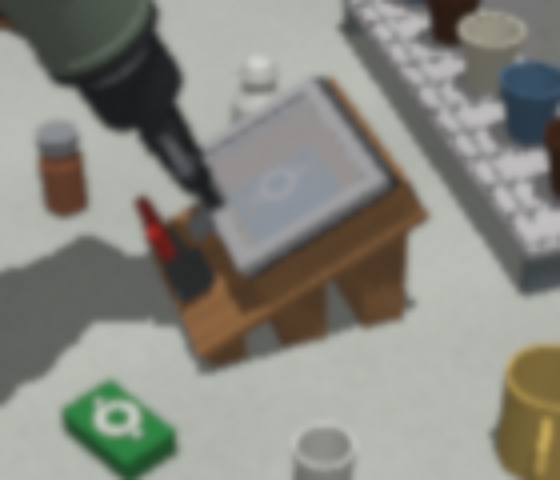

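Call:
move_arm --moves '[{"xyz":[0,0,0.1],"delta_rot":[0,0,0],"grip":0},{"xyz":[0,0,0.2],"delta_rot":[0,0,0],"grip":0},{"xyz":[0,0,0.2],"delta_rot":[0,0,0],"grip":0}]'

```text
clock: 17.12
tool_pos: [0.5406, 0.1267, 0.1249]
ee_rot: [[-0.905, -0.05, 0.422], [-0.045, 0.999, 0.023], [-0.423, 0.002, -0.906]]
wrist_force: [-4.9, -2.2, 7.5]
width: -0.0001
gripper_force: 4.4
```

```bash
python3 st.py
```

```text
tool-frame F [ 1.3 -1.9 -8.9] w -0.0001 cradle [-52.9   0.3  68.7] t 17.1167
```

Call:
move_arm --moves '[{"xyz":[0,0,-0.2],"delta_rot":[0,0,0],"grip":0},{"xyz":[0,0,-0.5],"delta_rot":[0,0,0],"grip":0},{"xyz":[0,0,-1],"delta_rot":[0,0,0],"grip":0},{"xyz":[0,0,-2],"delta_rot":[0,0,0],"grip":0},{"xyz":[0,0,-4],"delta_rot":[0,0,0],"grip":0},{"xyz":[0,0,-7],"delta_rot":[0,0,0],"grip":0},{"xyz":[0,0,-10],"delta_rot":[0,0,0],"grip":0},{"xyz":[0,0,-10],"delta_rot":[0,0,0],"grip":0}]'

```text
clock: 17.78
tool_pos: [0.4974, 0.1253, 0.2197]
ee_rot: [[-0.904, -0.051, 0.425], [-0.045, 0.999, 0.024], [-0.426, 0.003, -0.905]]
wrist_force: [1.5, 0.5, -0.2]
width: -0.0002
gripper_force: 0.0
```

```bash
cat > lidang.py <<'E'
from h import *; from look import oncr; from cell import imaging
import pickle
for n in('side','top'):
    c=imaging.read_camera(n); pickle.dump(c,open(f'now_{n}.pkl','wb'))
    P=cloud(c); Q=(P[np.isfinite(P[...,0])]-O)@Rc()*1000
    a=Q[(Q[:,0]>-58)&(Q[:,0]<70)&(np.abs(np.abs(Q[:,1])-76)<6)&(Q[:,2]>45)&(Q[:,2]<75)]
    p=np.polyfit(a[:,0],a[:,2],1); print(n,len(a),'angle',-p[0],'z at -58',np.polyval(p,-58),'z at 76',np.polyval(p,76))
E
python3 st.py; python3 lidang.py; python3 - <<'E'
from h import *; import pickle
from look import oncr
from cell import imaging
c=imaging.read_camera('wrist'); cv2.imwrite('pics/w9.png',c['image'][:,:,::-1]); pickle.dump(c,open('w9.pkl','wb'))
red=mask(c,(0,150,60),(6,255,255))|mask(c,(174,150,60),(180,255,255))
for b in blobs(red,300):
    X=oncr(c,b.reshape(-1,2),83)[:,:2]; print(cv2.boundingRect(b),cv2.minAreaRect(X.astype(np.float32)),X[:,0].min(),X[:,0].max())
E
```

```text
tool-frame F [-1.3  0.4  0.8] w -0.0002 cradle [-52.    0.9 172.9] t 17.7833
side 176 angle 0.013031075954770752 z at -58 51.974024680779415 z at 76 50.22786050284013
top 416 angle 0.018670556586991748 z at -58 52.037559175284024 z at 76 49.53570459262713
(219, 128, 77, 25) ((-106.3790512084961, 0.5780143737792969), (53.97721481323242, 14.370648384094238), 85.89498901367188) -114.34293844482652 -97.57202847060128
```

View pics/w9.png

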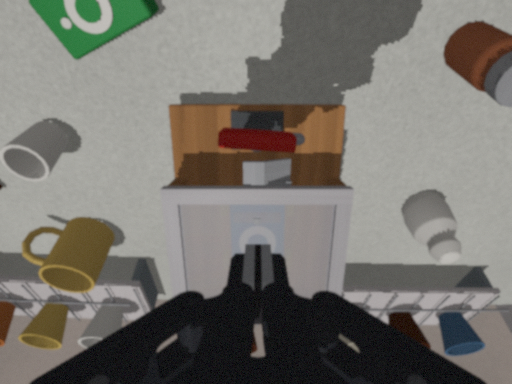

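The lid is down, at 0.015–0.05 rad. The wing centre measures (-106.4, 0.6) mm against (-106, 0) nominal. Next I turn the tool across the wing, above it.

Call:
move_arm --moves '[{"xyz":[0.5,0,0],"delta_rot":[0,0,-0.1],"grip":3},{"xyz":[1.5,0,0],"delta_rot":[0,0,-0.22],"grip":4},{"xyz":[2.5,0,0.5],"delta_rot":[0,0,-0.34],"grip":4},{"xyz":[3.5,0,1],"delta_rot":[0,0,-0.46],"grip":4},{"xyz":[4.5,0,1.5],"delta_rot":[0,0,-0.58],"grip":4},{"xyz":[5.4,0,2],"delta_rot":[0,0,-0.7],"grip":4},{"xyz":[5.4,0,2],"delta_rot":[0,0,-0.82],"grip":4},{"xyz":[5.4,0,2],"delta_rot":[0,0,-0.94],"grip":4},{"xyz":[5.4,0,2],"delta_rot":[0,0,-1.06],"grip":4},{"xyz":[5.4,0,2],"delta_rot":[0,0,-1.18],"grip":4}]'

```text
clock: 18.77
tool_pos: [0.4575, 0.1226, 0.1735]
ee_rot: [[-0.293, -0.859, 0.42], [-0.943, 0.333, 0.023], [-0.16, -0.389, -0.907]]
wrist_force: [-0.1, 0.2, -0.6]
width: 0.0401
gripper_force: 0.0
```

```bash
cat > cam.py <<'E'
from h import *; from cell import state
s=state(); print(np.round(s['joints'],1))
R=Rc()@np.array([[0,-1,0],[-1,0,0],[0,0,-1.]])
for z in(130,95,77): delta(cr([-106,.3,z]),R,s)
E
python3 st.py; python3 cam.py
```

```text
tool-frame F [-0.1  0.4  0.5] w 0.0401 cradle [-1.077e+02  1.000e-01  1.479e+02] t 18.7667
[  5.8  20.2 -41.4 134.8  76.3  25.3  59.8]
xyz cm [-0.08 -0.16  1.79] rot [ 0.003  0.003 -0.383]
xyz cm [-0.07 -0.17  5.29] rot [ 0.003  0.003 -0.383]
xyz cm [-0.07 -0.18  7.09] rot [ 0.003  0.003 -0.383]
```

Call:
move_arm --moves '[{"xyz":[0,-0.1,0.5],"delta_rot":[0,0,-0.12],"grip":4},{"xyz":[-0.1,-0.2,1],"delta_rot":[0,0,-0.24],"grip":4},{"xyz":[-0.1,-0.2,1.8],"delta_rot":[0,0,-0.34],"grip":4},{"xyz":[-0.1,-0.2,1.8],"delta_rot":[0.003,0.003,-0.383],"grip":4},{"xyz":[-0.1,-0.2,1.8],"delta_rot":[0.003,0.003,-0.383],"grip":4},{"xyz":[-0.1,-0.2,1.8],"delta_rot":[0.003,0.003,-0.383],"grip":4}]'

```text
clock: 19.27
tool_pos: [0.4671, 0.1233, 0.1584]
ee_rot: [[0.04, -0.905, 0.423], [-0.999, -0.035, 0.02], [-0.003, -0.423, -0.906]]
wrist_force: [-0.7, 0.8, -0.2]
width: 0.0401
gripper_force: 0.0
```

```bash
python3 st.py; python3 cam.py; python3 - <<'E'
from h import *; from look import oncr; from cell import imaging
c=imaging.read_camera('wrist')
red=mask(c,(0,150,50),(6,255,255))|mask(c,(174,150,50),(180,255,255))
for b in blobs(red,200):
    X=oncr(c,b.reshape(-1,2),82.5)[:,:2]; print(cv2.boundingRect(b),cv2.minAreaRect(X.astype(np.float32)),X.min(0),X.max(0))
E
```

```text
tool-frame F [-0.8  0.7 -0.1] w 0.0401 cradle [-105.4    0.4  130.2] t 19.2667
[  5.2  23.1 -40.9 134.4  82.2  26.4  76.2]
xyz cm [0.01 0.06 0.02] rot [-0.    -0.    -0.007]
xyz cm [0.01 0.06 3.52] rot [-0.    -0.    -0.007]
xyz cm [0.01 0.06 5.32] rot [-0.    -0.    -0.007]
(248, 181, 23, 89) ((-105.2283935546875, -4.255275726318359), (61.06606674194336, 12.279727935791016), 87.1809310913086) [-112.34072666  -34.67894409] [-98.00294241  26.07544371]
```

Call:
move_arm --moves '[{"xyz":[0,0,1.5],"delta_rot":[0,0,0],"grip":4},{"xyz":[0,0,3],"delta_rot":[0,0,0],"grip":4},{"xyz":[0,0,4.2],"delta_rot":[0,0,0],"grip":4},{"xyz":[0,0,5],"delta_rot":[0,0,0],"grip":4},{"xyz":[0,0,5.3],"delta_rot":[0,0,0],"grip":4},{"xyz":[0,0,5.3],"delta_rot":[0,0,0],"grip":4}]'

```text
clock: 19.82
tool_pos: [0.4897, 0.1241, 0.1106]
ee_rot: [[0.04, -0.905, 0.423], [-0.999, -0.036, 0.019], [-0.002, -0.423, -0.906]]
wrist_force: [-1.1, 0.1, -1.1]
width: 0.04
gripper_force: 0.0
```

```bash
python3 st.py; python3 cam.py
```

```text
tool-frame F [-0.1  1.4  0.5] w 0.04 cradle [-1.051e+02  1.000e-01  7.730e+01] t 19.8167
[  4.4  31.5 -39.5 133.2  96.8  29.5  64.4]
xyz cm [-0.02  0.08 -5.27] rot [-0.001 -0.001 -0.007]
xyz cm [-0.02  0.08 -1.77] rot [-0.001 -0.001 -0.007]
xyz cm [-0.02  0.09  0.03] rot [-0.001 -0.001 -0.007]
```

Reached with no contact. Closing gently on the wing.

Call:
move_arm --moves '[{"xyz":[0,0,0],"delta_rot":[0,0,0],"grip":3},{"xyz":[0,0,0],"delta_rot":[0,0,0],"grip":2},{"xyz":[0,0,0],"delta_rot":[0,0,0],"grip":1.5},{"xyz":[0,0,0],"delta_rot":[0,0,0],"grip":1},{"xyz":[0,0,0],"delta_rot":[0,0,0],"grip":0.5},{"xyz":[0,0,0],"delta_rot":[0,0,0],"grip":0.5},{"xyz":[0,0,0],"delta_rot":[0,0,0],"grip":0.5}]' --newtons 40

```text
clock: 20.4
tool_pos: [0.4891, 0.1239, 0.1115]
ee_rot: [[0.041, -0.905, 0.424], [-0.999, -0.037, 0.019], [-0.002, -0.424, -0.906]]
wrist_force: [-9.5, -2.0, 9.6]
width: 0.0114
gripper_force: 39.0
```

```bash
python3 st.py; python3 -c "
from cell import state;s=state();print(s['ft_torque'],s['gripper_force'])"
```

```text
tool-frame F [  1.6   4.6 -12.7] w 0.0114 cradle [-105.3   -0.    78.3] t 20.4
[-0.38861652  1.54822032 -0.22520857] 39.01370644569397
```

Call:
move_arm --moves '[{"xyz":[0,0,0],"delta_rot":[0,0,0],"grip":1.6},{"xyz":[0,0,0],"delta_rot":[0,0,0],"grip":1.8},{"xyz":[0,0.05,-0.2],"delta_rot":[0,0,0],"grip":1.8},{"xyz":[0,0.05,-0.4],"delta_rot":[0,0,0],"grip":1.8},{"xyz":[0,0.05,-0.4],"delta_rot":[0,0,0],"grip":1.4},{"xyz":[0,0.05,-0.4],"delta_rot":[0,0,0],"grip":1},{"xyz":[0,0.05,-0.4],"delta_rot":[0,0,0],"grip":0.5},{"xyz":[0,0.05,-0.4],"delta_rot":[0,0,0],"grip":0.5},{"xyz":[0,0.05,-0.4],"delta_rot":[0,0,0],"grip":0.5}]' --newtons 60

```text
clock: 21.15
tool_pos: [0.4874, 0.1241, 0.115]
ee_rot: [[0.042, -0.905, 0.424], [-0.999, -0.037, 0.019], [-0.002, -0.425, -0.905]]
wrist_force: [-11.1, -1.7, 17.2]
width: 0.0103
gripper_force: 59.5
```

```bash
python3 st.py; python3 -c "
from cell import state;s=state();print(s['ft_torque'],s['gripper_force'])"
```

```text
tool-frame F [  1.3   2.8 -20.3] w 0.0103 cradle [-105.4    0.3   82.2] t 21.15
[-0.33888807  1.09835632 -0.16338302] 59.51429307460785
```

The upward force comes from the pads swinging forward against the wing as they close, which is acceptable. I'll turn the first half slowly.

Call:
move_arm --moves '[{"xyz":[0,0,-0.05],"delta_rot":[0,0,0.05],"grip":0.5},{"xyz":[0,0,-0.05],"delta_rot":[0,0,0.12],"grip":0.5},{"xyz":[0,0,-0.05],"delta_rot":[0,0,0.2],"grip":0.5},{"xyz":[0,0,-0.05],"delta_rot":[0,0,0.28],"grip":0.5},{"xyz":[0,0,-0.05],"delta_rot":[0,0,0.36],"grip":0.5},{"xyz":[0,0,-0.05],"delta_rot":[0,0,0.42],"grip":0.5},{"xyz":[0,0,-0.05],"delta_rot":[0,0,0.48],"grip":0.5},{"xyz":[0,0,-0.05],"delta_rot":[0,0,0.5],"grip":0.5},{"xyz":[0,0,-0.05],"delta_rot":[0,0,0.5],"grip":0.5}]'

```text
clock: 21.9
tool_pos: [0.4876, 0.124, 0.1152]
ee_rot: [[-0.398, -0.814, 0.424], [-0.894, 0.447, 0.019], [-0.205, -0.372, -0.905]]
wrist_force: [-1.5, 0.2, 4.7]
width: 0.0105
gripper_force: 61.0
```

```bash
cat >> st.py <<'E'
Fc=Rc().T@s['wrist_force']; Rr=Rc().T@np.array(s['ee_rot'])
print('cradle F',Fc.round(1),'tool x yaw in cradle deg',np.degrees(np.arctan2(Rr[1,0],Rr[0,0])).round(1),'gf',s['gripper_force'],'joints',np.round(s['joints'],1))
E
python3 st.py
```

```text
tool-frame F [-0.6 -0.4 -4.9] w 0.0105 cradle [-1.051e+02  1.000e-01  8.230e+01] t 21.9
cradle F [0.6 0.3 4.9] tool x yaw in cradle deg -119.0 gf 61.0040009021759 joints [  7.3  31.8 -43.5 133.2  95.3  31.5  37.5]
```

Call:
move_arm --moves '[{"xyz":[0,0,0],"delta_rot":[0,0,0.07],"grip":0.5},{"xyz":[0,0,0],"delta_rot":[0,0,0.14],"grip":0.5},{"xyz":[0,0,0],"delta_rot":[0,0,0.21],"grip":0.5},{"xyz":[0,0,0],"delta_rot":[0,0,0.28],"grip":0.5},{"xyz":[0,0,0],"delta_rot":[0,0,0.35],"grip":0.5},{"xyz":[0,0,0],"delta_rot":[0,0,0.42],"grip":0.5},{"xyz":[0,0,0],"delta_rot":[0,0,0.49],"grip":0.5},{"xyz":[0,0,0],"delta_rot":[0,0,0.55],"grip":0.5},{"xyz":[0,0,0],"delta_rot":[0,0,0.55],"grip":0.5}]'

```text
clock: 22.65
tool_pos: [0.4878, 0.1238, 0.1153]
ee_rot: [[-0.765, -0.484, 0.425], [-0.527, 0.85, 0.019], [-0.37, -0.209, -0.905]]
wrist_force: [-0.4, -2.5, 7.2]
width: 0.0107
gripper_force: 61.3
```

```bash
python3 st.py; cat > wing.py <<'E'
from h import *; from look import oncr; from cell import imaging
for n in('wrist','top'):
    c=imaging.read_camera(n)
    red=mask(c,(0,130,50),(6,255,255))|mask(c,(174,130,50),(180,255,255))
    for b in blobs(red,25):
        X=oncr(c,b.reshape(-1,2),82.5)[:,:2]
        if abs(X.mean(0)[0]+106)<40 and abs(X.mean(0)[1])<40: print(n,cv2.boundingRect(b),cv2.minAreaRect(X.astype(np.float32)),X.min(0),X.max(0))
E
python3 wing.py
```

```text
tool-frame F [-1.1 -3.4 -6.7] w 0.0107 cradle [-1.048e+02 -1.000e-01  8.230e+01] t 22.65
cradle F [ 2.6 -2.5  6.7] tool x yaw in cradle deg -150.6 gf 61.26640319824219 joints [ 10.3  33.1 -47.5 133.1  94.9  34.    7. ]
wrist (245, 203, 26, 118) ((-109.9866714477539, -2.9681625366210938), (64.32615661621094, 12.335508346557617), 29.298189163208008) [-139.80921386  -21.858819  ] [-79.91728284  17.26704732]
top (192, 212, 6, 8) ((-88.05865478515625, 8.256815910339355), (13.22656536102295, 19.444265365600586), 84.78986358642578) [-98.01461448   1.03075976] [-78.27663027  14.99365191]
```

The wing turns with the tool, with 29° left. I'll continue with a firmer grip.

Call:
move_arm --moves '[{"xyz":[0,0,0],"delta_rot":[0,0,0],"grip":0.5},{"xyz":[0,0,0],"delta_rot":[0,0,0.06],"grip":0.5},{"xyz":[0,0,0],"delta_rot":[0,0,0.13],"grip":0.5},{"xyz":[0,0,0],"delta_rot":[0,0,0.2],"grip":0.5},{"xyz":[0,0,0],"delta_rot":[0,0,0.27],"grip":0.5},{"xyz":[0,0,0],"delta_rot":[0,0,0.34],"grip":0.5},{"xyz":[0,0,0],"delta_rot":[0,0,0.41],"grip":0.5},{"xyz":[0,0,0],"delta_rot":[0,0,0.47],"grip":0.5},{"xyz":[0,0,0],"delta_rot":[0,0,0.5],"grip":0.5},{"xyz":[0,0,0],"delta_rot":[0,0,0.5],"grip":0.5}]' --newtons 90

```text
clock: 23.58
tool_pos: [0.4879, 0.1234, 0.1154]
ee_rot: [[-0.903, -0.059, 0.425], [-0.057, 0.998, 0.018], [-0.425, -0.008, -0.905]]
wrist_force: [-3.1, -4.6, 12.4]
width: 0.0096
gripper_force: 91.6
```

```bash
python3 st.py; python3 wing.py
```

```text
tool-frame F [ -2.2  -4.5 -12.6] w 0.0096 cradle [-104.8   -0.5   82.4] t 23.5833
cradle F [ 2.2 -4.4 12.7] tool x yaw in cradle deg -179.2 gf 91.62553310394287 joints [ 12.8  34.4 -50.9 133.   94.6  36.2 -20.7]
wrist (244, 203, 27, 118) ((-110.92335510253906, 0.09535694122314453), (64.41593170166016, 11.968863487243652), 1.0720257759094238) [-143.14128636   -6.22633109] [-78.66836      6.01388584]
top (196, 210, 5, 11) ((-87.33260345458984, -1.1045880317687988), (10.574385643005371, 27.79745101928711), 84.90587615966797) [-101.09435256   -7.36735259] [-73.57072508   4.17180535]
```

Call:
move_arm --moves '[{"xyz":[0,0,0],"delta_rot":[0,0,0.02],"grip":0.5},{"xyz":[0,0,0],"delta_rot":[0,0,0.04],"grip":0.5},{"xyz":[0,0,0],"delta_rot":[0,0,0.05],"grip":0.5},{"xyz":[0,0,0],"delta_rot":[0,0,0.05],"grip":0.5}]'

```text
clock: 24.02
tool_pos: [0.4879, 0.1234, 0.1154]
ee_rot: [[-0.905, -0.016, 0.425], [-0.01, 1.0, 0.018], [-0.425, 0.012, -0.905]]
wrist_force: [-1.0, -6.0, 10.1]
width: 0.0097
gripper_force: 92.8
```

```bash
python3 st.py; python3 wing.py; python3 -c "
from h import *;from cell import state;s=state();print(np.array(s['ee_rot']).T@s['ft_torque'])"
```

```text
tool-frame F [-3.3 -5.9 -9.7] w 0.0097 cradle [-104.8   -0.5   82.4] t 24.0167
cradle F [ 3.1 -6.   9.7] tool x yaw in cradle deg 178.1 gf 92.78365281585138 joints [ 13.   34.5 -51.2 133.   94.6  36.4 -23.3]
wrist (243, 203, 27, 118) ((-110.92366027832031, 0.033222198486328125), (12.039932250976562, 64.5033950805664), 88.85015869140625) [-143.19883675   -6.27247425] [-78.57839896   6.36220436]
top (196, 210, 5, 12) ((-88.71955108642578, -0.980949878692627), (10.574385643005371, 30.58234214782715), 84.90587615966797) [-103.86785462   -7.36735259] [-73.57072508   4.17180535]
[ 1.24432427 -0.070674   -1.12525691]
```

The torque has risen to 1.1 N m, so the cam is against its end stop. I'll release and withdraw.

Call:
move_arm --moves '[{"xyz":[0,0,0],"delta_rot":[0,0,-0.01],"grip":0.5},{"xyz":[0,0,0],"delta_rot":[0,0,-0.01],"grip":2},{"xyz":[0,0,0],"delta_rot":[0,0,-0.01],"grip":3},{"xyz":[0,0,0],"delta_rot":[0,0,-0.01],"grip":4},{"xyz":[0,0,-1],"delta_rot":[0,0,-0.01],"grip":4},{"xyz":[0,0,-3],"delta_rot":[0,0,-0.01],"grip":4},{"xyz":[0,0,-6],"delta_rot":[0,0,-0.01],"grip":4},{"xyz":[0,0,-9],"delta_rot":[0,0,-0.01],"grip":4},{"xyz":[0,0,-9],"delta_rot":[0,0,-0.01],"grip":4},{"xyz":[0,0,-9],"delta_rot":[0,0,-0.01],"grip":4}]'

```text
clock: 24.95
tool_pos: [0.4497, 0.1222, 0.198]
ee_rot: [[-0.904, -0.024, 0.427], [-0.018, 1.0, 0.019], [-0.427, 0.009, -0.904]]
wrist_force: [-0.3, -0.9, -1.0]
width: 0.04
gripper_force: 0.0
```

```bash
python3 st.py; python3 wing.py; python3 lidang.py; python3 - <<'E'
from h import *; from look import oncr; from cell import imaging
c=imaging.read_camera('wrist'); hs=cv2.cvtColor(c['image'],cv2.COLOR_RGB2HSV)
bl=mask(c,(95,25,40),(125,255,255)); bl[:100]=0
for b in blobs(cv2.morphologyEx(bl,cv2.MORPH_OPEN,np.ones((3,3))),200):
    X=oncr(c,b.reshape(-1,2),34)[:,:2]; print(cv2.boundingRect(b),cv2.minAreaRect(X.astype(np.float32)),X.min(0),X.max(0))
c=imaging.read_camera('top')
for nm,lo,hi in(('blue',(98,30,40),(122,255,255)),('green',(50,100,40),(85,255,255)),('yellow',(18,100,90),(30,255,255))):
    for b in blobs(mask(c,lo,hi),80):
        x=onz(c,[b.reshape(-1,2).mean(0)],.028)[0]
        if .2<x[0]<.75 and abs(x[1])<.4: print(nm,cv2.boundingRect(b),x.round(3), (oncr(c,[b.reshape(-1,2).mean(0)],34)[0]).round(1) if nm=='blue' else '')
E
```

```text
tool-frame F [ 0.7 -0.9  0.8] w 0.04 cradle [-1.045e+02  1.000e-01  1.734e+02] t 24.95
cradle F [-0.7 -0.9 -0.8] tool x yaw in cradle deg 178.6 gf 0.0 joints [ 18.1  19.5 -56.4 134.2  71.   30.7  -4.4]
wrist (248, 165, 18, 75) ((-108.88688659667969, 0.399960994720459), (12.700027465820312, 60.736759185791016), 89.88033294677734) [-139.25656104   -5.96763856] [-78.50984585   6.76437305]
top (196, 210, 6, 22) ((-102.8648681640625, -1.909276008605957), (58.06447219848633, 12.529047012329102), 1.7660630941390991) [-131.97817753   -8.05114669] [-73.72416808   4.67818668]
side 183 angle 0.0007373908447038358 z at -58 50.44765793808173 z at 76 50.34884756489142
top 413 angle 0.005682183607686522 z at -58 50.767378852649244 z at 76 50.00596624921925
(440, 334, 43, 36) ((93.81329345703125, 238.09385681152344), (83.33079528808594, 18.215131759643555), 47.022430419921875) [ 69.30672357 203.97922254] [127.20862717 267.03386737]
green (324, 267, 25, 32) [ 0.321 -0.254  0.028] 
green (270, 265, 23, 31) [ 0.331 -0.098  0.028] 
green (235, 234, 31, 26) [ 0.425 -0.011  0.028] 
yellow (345, 217, 25, 32) [ 0.46  -0.322  0.028] 
yellow (276, 124, 32, 28) [ 0.747 -0.137  0.028]
```

The wing is at 90°, the lid is drawn down to about 0.003 rad, and the gripper is clear. Handing in.

```bash
python3 -c "
from cell import ticket;print(ticket.job_done())"
```

```text
the job is handed in; nothing more can be done
None
```

The job is handed in at about 25 s: the plaque was seated before the lid closed, the lid measures shut (0.001–0.006 rad) and the cam is at its end stop, but I didn't re-check the plaque under the glass after locking, and I viewed 12 pictures, over the limit of 10.

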